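Clamp a printed bracket with a tab-lock knob

ROBOT

A 6-joint arm with a two-finger parallel gripper is mounted at the origin on the work surface; the furniture and walls round the work are solid. World frame = base frame: x ahead of the robot, y to its left, z up, the work surface at z = 0. Lengths are in mm, angles in rad, forces in N, time in s.
With the tool pointing down it reaches from about 350 to 975 mm from the base axis. Payload 7.1 kg.
Tool frame: the origin (TCP) lies between the finger pads; the fingertips stand 8 mm ahead of it and the grasp point (between the pads) lies 11 mm behind it (ctrl.tips_ahead is the distance from the TCP to the fingertips, in mm); y points along the fingers, z is the direction in which the jaws open and shut, and the axes are right-handed (so a half turn about y gives the same grasp; the last joint's range is limited). The gripper opens to 88 mm and grips with 3 to 60 N. Pads are 20 mm wide; open, the fingers measure 115 mm over their backs; the gripper's body (75 mm by 178 mm) begins 61 mm behind the grasp point.
Start: joints at [-1.334, 0.423, 1.63, -0, 1.089, -0.019], TCP at [158.156, -604.641, 193.275] pointing down, gripper open.
Joint ranges: [-3, 3], [-0.9, 2.11], [0.09, 2.58], [-1.31, 4.45], [0.11, 2.69], [-2.54, 2.54]. Speed limits (rad/s): [2.39, 2.39, 3.01, 3.14, 3.14, 3.14].

INTERFACE

Orientations are given as a rotation vector (axis times angle).
In Python, from workcell import ctrl gives the robot as it stands.
- The arm moves only by the shell command python3 -m creep 'ROWS'. ROWS is JSON, a list of rows, each an object of numbers: "tx", "ty", "tz": the shift along the world's x, y, z in mm; "rx", "ry", "rz": the turn, a rotation vector about the world's x, y, z in rad; "fingers": the closure in counts, from 0 (fully open) to 255 (shut). A call has 1 to 10 rows; each row is the pose to reach, as a shift and turn from the pose commanded when the call began; what a row does not reach only later rows make up. A row lasts 1/8 s, in which the tool goes at most 62.5 mm and 10.7 degrees, less where a joint would pass 70% of its speed; a pose out of reach is approached as far as the arm can. A call with a gripper value outside its range is refused whole. The fingers move at their own pace and stop on an object; the grip force is fixed at half the most. Time passes only in rows, so rows that repeat a pose let the fingers close. It gives the time, the measured TCP pose, the force and the opening at its end, in the units of the state.
- ctrl.get_obs(): the state, without advancing time (a new reading comes with each control period).
- ctrl.get_image(name): name is "side" or "top"; returns a dict with "pixels" (400x640x3 uint8, blue, green, red), "intrinsics" (3x3 intrinsics, pixels), "k1" (the pictures are not rectified: a ray, as slopes to the right and down, at radius r is drawn at 1 + k1 r^2 times it, then the intrinsics apply), "rvec" (rotation vector, rad) and "tvec" (3), from world to camera coordinates, as OpenCV has them. Camera axes: x right, y down, z forward; pixel columns grow to the right and rows downward; lengths in mm; the calibration is good to about 2 mm. A picture is of the moment at which its call begins. There is no depth.
- ctrl.close_job(): hands the job in, once; it reports no verdict.
The state is a dict: "t": time; "qpos": joint angles; "qvel": joint speeds; "joint_torque": joint torques, N m; "ee_pos": TCP position; "orientation": TCP orientation; "ft_force": force on the tool from outside, world axes, zero at the start; "moment": the same for the moment, N m; "width": finger opening in mm.
Only numpy, scipy, OpenCV 4.12 (cv2) and the standard library are available. Lean on these libraries where they do the work, as an engineer would, in place of code of your own. Each camera call takes 0.05 s, during which the arm holds its last target.

TASK

Stand the grey printed bracket between the jaws of the bench clamp and let go of it. Then pinch the knob's two orange release tabs, turn the knob clockwise until the sprung jaw holds the bracket with about 27 N (never above 50 N, which would crush the print), and let the tabs spring out so that the knob locks there. Leave the other things on the bench where they are.

Things in the scene. Friction and masses are not known exactly. Their poses are not given: they have to be found in the camera images.
- bracket_plate (a point): Centre of the upright plate of the loose grey printed bracket (about 20 g), 20 mm above its underside. Plate 6 mm thick (x), 50 mm wide (y, grip across this), 40 mm tall, with a hole. It rises from a foot 32 (x) x 50 (y) mm, 5 mm thick, whose middle lies 11 mm toward -x of this point. z up.
- clamp: Grey bench clamp screwed down: bed plate 118 x 245 mm, 14 mm thick. Origin at bench height; z up; the bed spans x -59 to 59, y -140 to 105 mm; the knob stands at y = -80 mm. Jaws close along y on the bracket's foot: black sprung pad (moves to +y) and, past it, an aluminium fixed jaw, bolted on at a setting that varies by 10 mm and is not reported. Jaws are up to 50 mm wide, 13 mm high.
- nest (a point): Point on the bed, 14 mm above the bench, 48 mm to +y of the clamp's origin, where the middle of the bracket's foot goes: 20 mm from the pad's face at the start, 20 to 30 mm from the fixed jaw. The bracket's x axis must lie along the clamp's y axis (either way round), so its 50 mm width runs along the clamp's x axis. Axes as the clamp's.
- knob_grip (a point): On the upright axis of the black knob, 39 mm above the bench, half-way up its two vertical orange tabs (26 to 53 mm above the bench). x axis along the line from tab to tab, turns with the knob; z up. Tab faces flat, 22 mm wide, 56 mm apart. Round the knob's foot stands a lock ring, outer radius 52.5 mm, top 25 mm above the bench: keep fingertips above it.
- tab_a (a joint): How far the tab on the knob's +x side is pressed in, m: 0 out (locked) to 0.005 (stop), against a spring of 8 N rising to 16 N. The knob turns only with both tabs in by 3 mm or more; let out, their teeth drop into the nearest notch of the ring (notches 5 degrees, or 10 N, apart).
- tab_b (a joint): The same for the tab on the knob's -x side.
- knob (a joint): Knob angle, rad: 0 at the start, grows clockwise seen from above, to 1.9. Moves the jaw 15 mm per rad. The jaw pushes the bracket onto the fixed jaw after 0.5 to 1.25 rad; then the pad's spring takes up 8 N per mm (27 N after 0.22 rad more). Felt moment about the axis: 0.015 N m per N of clamping, give or take 0.04 N m of friction (against the motion while turning).
- jaw: The moving jaw: aluminium block 50 mm wide driven by the knob, with a black rubber pad sprung in front of it. Origin on the bed, axes as the clamp's; the relaxed pad's face is 28 mm to +y of it. A red pointer on the pad moves back over a green band on the block as the pad is pressed in.
- bracket: The bracket's own origin: middle of the foot's underside; axes as at bracket_plate.
- jar: Bystander: small jar with a black lid, 47 mm across, 53 mm high; origin under it.
- gear: Bystander: white printed gear, 53 mm across, 13 mm high; origin under it.
- stand_ring (a point): Obstacle, fixed: roughly the middle of a black printed ring, 180 mm across, held tilted in an inspection stand, 100 to 220 mm above the bench. A fixed tripod lamp, 440 mm tall with legs reaching 140 mm, is the other obstacle, its stem 300 mm toward -x and 420 mm toward -y of this point. Come to the bracket and the clamp from the robot's side, between the two. World axes.
There are look-alikes about, which are no part of the job. Leave any green or turquoise look-alike of the bracket alone.

How it is judged (in metres and radians):
On the way, in this order (a step that is already met when the one before it is completed fails the run):
1. the bracket stands upright on the clamp's bed between the jaws, let go (horizontal distance between bracket and nest below 0.02 m and z of bracket_plate in the frame of clamp between 0.031 and 0.037 m and angle between bracket_plate's own z axis and vertical below 0.1 rad and contact force between the fingers and bracket below 0.1 N), for 0.2 s.
2. with both tabs pinched in, the knob is turned until the moving jaw presses on the bracket with over 12 N (value of joint each of tab_a, tab_b above 0.0025 m and contact force between jaw and bracket above 12 N), for 0.1 s.
At the end, for the whole second after the job is handed in: The bracket stands at rest, upright (within 0.1 rad) and square (within 0.15 rad) on the clamp's bed, its middle within 15 mm of the bed's centre line; the moving jaw presses on it with 15 to 40 N; both tabs are out (pressed in less than 1.5 mm), so the knob is locked (contact force between jaw and bracket between 15 and 40 N and value of joint each of tab_a, tab_b below 0.0015 m and angle between bracket_plate's own z axis and vertical below 0.1 rad and angle between the x axis of bracket_plate and the y axis of clamp, either way round below 0.15 rad and z of bracket_plate in the frame of clamp below 0.037 m and x of bracket_plate in the frame of clamp between -0.015 and 0.015 m and linear speed of bracket below 0.01 m/s); the robot touches nothing.
It fails at once if the moving jaw presses on the bracket with more than 50 N (contact force between jaw and bracket above 50 N).
It fails at once if a bystander (jar or gear) is moved by more than 20 mm (distance of any of jar, gear from where it was at the start of the episode above 0.02 m).
It also fails if it takes over 67 s, if anything falls off the work surface, if the arm or the gripper's body presses on something with over 40 N, if the wrist force passes 120 N, or if a joint passes its speed limit or range.

## Working session

There is one attempt and no reset: what is moved stays moved. The work goes in short steps, Python scripts to look and compute and a shell command to move; the robot and the scene stay as the last step left them, time stands still between calls to the robot, and variables do not carry over. Pictures are saved under pics/ and viewed, and the job is handed in when it is done.

```bash
ls; mkdir -p pics; cat > h.py <<'E'
import numpy as np, cv2
from workcell import ctrl
def cam(n,save=None):
    im=ctrl.get_image(n)
    if save: cv2.imwrite('pics/'+save,im['pixels'])
    return im
def ray(im,u,v):
    K=np.array(im['intrinsics'],float);k1=im['k1']
    d=np.array([(u-K[0,2])/K[0,0],(v-K[1,2])/K[1,1]])
    p=d.copy()
    for _ in range(30): p=d/(1+k1*(p@p))
    R=cv2.Rodrigues(np.array(im['rvec'],float))[0];t=np.array(im['tvec'],float).ravel()
    return -R.T@t, R.T@np.array([p[0],p[1],1])
def onz(im,u,v,z):
    o,d=ray(im,u,v); return o+d*(z-o[2])/d[2]
def proj(im,P):
    R=cv2.Rodrigues(np.array(im['rvec'],float))[0];t=np.array(im['tvec'],float).ravel()
    c=R@np.array(P,float)+t; p=c[:2]/c[2]; p=p*(1+im['k1']*(p@p)); K=np.array(im['intrinsics'])
    return np.array([K[0,0]*p[0]+K[0,2],K[1,1]*p[1]+K[1,2]])
E
python3 - <<'E'
from h import *
import pickle
for n in('side','top'):
    im=cam(n,n+'0.png'); pickle.dump(im,open(n+'0.pkl','wb'))
    print(n,ray(im,320,200),im['k1'],im['intrinsics'])
print(ctrl.get_obs())
E
```

```text
pics
side (array([  586.15458764, -1001.25417573,   969.32978657]), array([-0.11494276,  0.76797301, -0.63012043])) 0.0006666209038973695 [[464.81408192   0.         323.13918053]
 [  0.         464.81408192 199.66092559]
 [  0.           0.           1.        ]]
top (array([ 283.24308149,   86.81287721, 1317.10200091]), array([ 0.14089778, -0.01794192, -0.98995349])) 0.03993376447808667 [[462.27877383   0.         323.32810815]
 [  0.         462.27877383 205.27442443]
 [  0.           0.           1.        ]]
{'t': 0.1, 'qpos': array([-1.33400657e+00,  4.23751426e-01,  1.63061013e+00, -2.40541137e-05,
        1.08860668e+00, -1.89961773e-02]), 'qvel': array([-0.001127  ,  0.00038273, -0.00202083,  0.0015313 , -0.00179081,
       -0.00016546]), 'joint_torque': array([-1.01441536e-03, -5.45616782e+01, -2.74325430e+01,  6.45248755e-02,
        1.88506191e-02, -1.10329486e-05]), 'ee_pos': array([ 158.02076515, -604.12937405,  192.58892952]), 'orientation': array([-0.26833571,  2.08662298, -2.08375299]), 'ft_force': array([-0.65730771,  0.51331665,  0.50959809]), 'moment': array([ 0.02984924, -0.01409351, -0.01932665]), 'width': 87.55311346387789}
```

View pics/side0.png

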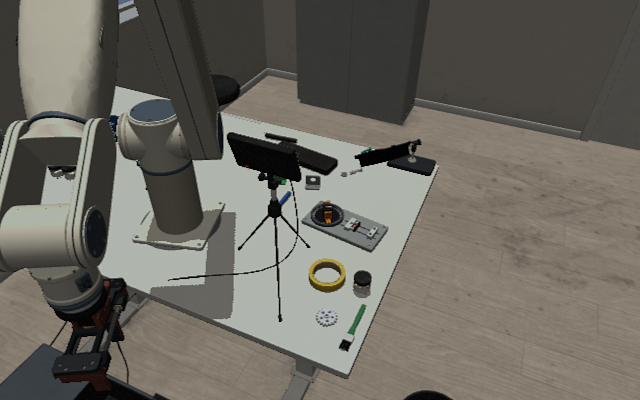

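View pics/top0.png

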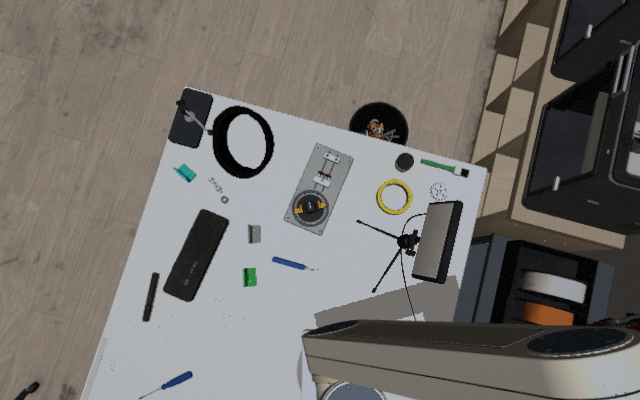

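The grey object at top (254,233) / side (313,182) fits the bracket. The turquoise one at top (185,172) and the green one at top (250,277) are look-alikes. I'll enlarge the bracket and clamp to confirm.

```bash
python3 - <<'E'
from h import *
import pickle
a=cv2.imread('pics/top0.png'); s=cv2.imread('pics/side0.png')
f=lambda i,x,y,w,h,k:cv2.resize(i[y:y+h,x:x+w],None,fx=k,fy=k,interpolation=cv2.INTER_CUBIC)
cv2.imwrite('pics/brk.png',np.hstack([f(a,234,213,40,40,10),f(s,293,162,40,40,10)]))
cv2.imwrite('pics/clt.png',f(a,275,138,90,102,5.5)); cv2.imwrite('pics/cls.png',f(s,298,195,95,60,8))
E
```

```text
(no output)
```

View pics/brk.png

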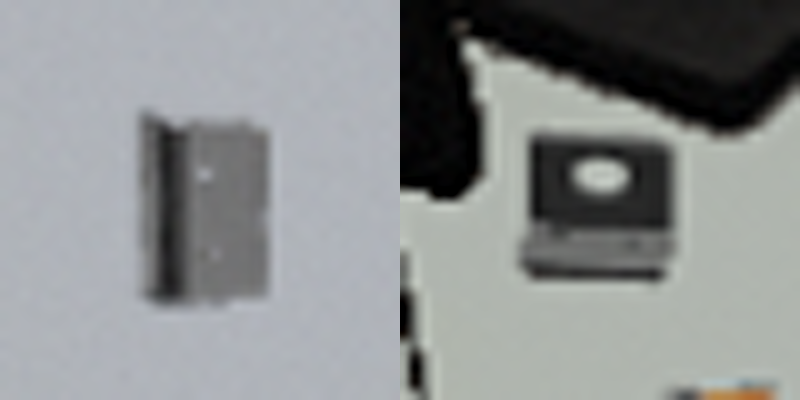

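View pics/clt.png

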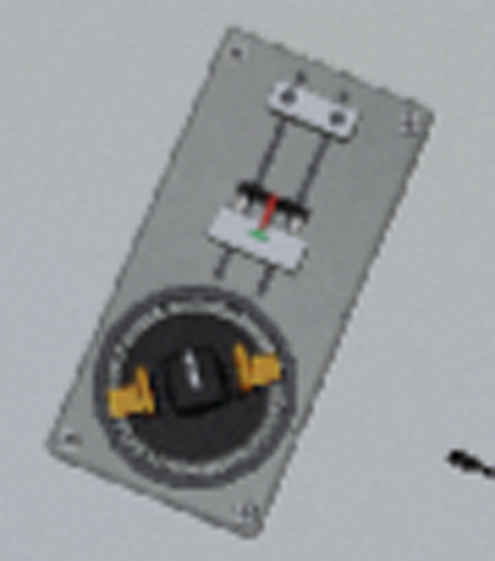

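View pics/cls.png

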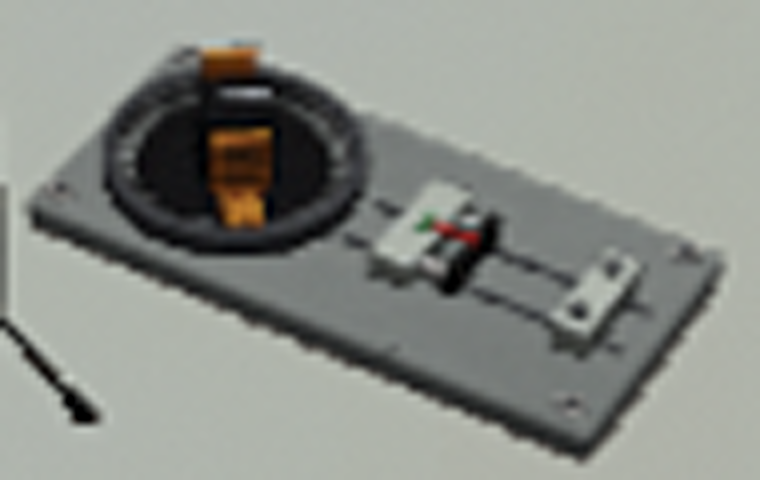

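The grey bracket stands with its plate on the image-left side (top view, x≈248–252) and its foot to the right. The clamp's knob is at the image-bottom end and the fixed jaw at the top. Next I'll take the measurements.

```bash
cat > m.py <<'E'
from h import *
import pickle
T=pickle.load(open('top0.pkl','rb'));S=pickle.load(open('side0.pkl','rb'))
np.set_printoptions(precision=1,suppress=True)
c=lambda x,y:(x/5.5+275-.5,y/5.5+138-.5)
C=np.array([onz(T,*c(*p),14) for p in [(228,30),(435,118),(252,535),(48,452)]])
print('bed top',C[:,:2],[np.linalg.norm(C[i]-C[(i+1)%4]) for i in range(4)])
c=lambda x,y:(x/8+298-.5,y/8+195-.5)
D=np.array([onz(S,*c(*p),14) for p in [(722,258),(585,445),(32,208),(180,50)]])
print('bed side',D[:,:2],[np.linalg.norm(D[i]-D[(i+1)%4]) for i in range(4)])
for Q in (C,D):
    # order differs; use rect fit
    r=cv2.minAreaRect(Q[:,:2].astype(np.float32)); print(r)
for im,box in((T,(234,213,40,40)),(S,(293,162,40,40))):
    x,y,w,h=box; g=im['pixels'][y:y+h,x:x+w]; 
    gg=cv2.cvtColor(g,cv2.COLOR_BGR2GRAY)
    print('lum',gg[::8,::4])
c=lambda x,y:(x/10+234-.5,y/10+213-.5)
print('plate top T z40',[onz(T,*c(*p),40)[:2] for p in[(140,115),(143,298)]], 'foot right z5',[onz(T,*c(*p),5)[:2] for p in[(268,124),(268,298)]])
c=lambda x,y:((x-400)/10+293-.5,y/10+162-.5)
print('plate top S z40',[onz(S,*c(*p),40)[:2] for p in[(530,135),(672,143)]],'foot front z5',[onz(S,*c(*p),5)[:2] for p in[(524,256),(668,264)]])
E
python3 m.py
```

```text
bed top [[635.2  75.9]
 [589.1 -33. ]
 [369.7  61.7]
 [411.7 166.8]] [np.float64(118.22573367433799), np.float64(239.00758988208912), np.float64(113.10542639723006), np.float64(241.2988521205579)]
bed side [[636.3  70.3]
 [591.9 -38.7]
 [371.3  54. ]
 [412.5 159.2]] [np.float64(117.66995175381899), np.float64(239.2698742006638), np.float64(112.99140866928354), np.float64(240.82067709814442)]
((501.1539001464844, 66.55538940429688), (118.21431732177734, 241.29885864257812), 67.87369537353516)
((502.56707763671875, 61.18870544433594), (117.66995239257812, 240.8123779296875), 67.8381576538086)
lum [[180 178 180 179 177 180 178 178 178 179]
 [181 179 180 180 179 181 178 179 179 179]
 [179 180 178 178  34 125 114 179 177 181]
 [179 178 177 180  33 117 114 180 179 179]
 [178 178 180 180 179 180 180 179 180 179]]
lum [[  7   6  10  24  27  27  26  23  26  23]
 [  9   8 186 181 178  21   5   2  17   5]
 [  2   5 114 154  36 176  38 185 179 179]
 [187 178 179 117 105 107 110 183 179 179]
 [  7 179 179 177 178 179 179 178 179 178]]
plate top T z40 [array([396.4, 263.2]), array([346.1, 261. ])] foot right z5 [array([397.2, 231.9]), array([348. , 230.7])]
plate top S z40 [array([347., 256.]), array([395.2, 259.8])] foot front z5 [array([348.6, 234.1]), array([397.7, 238.1])]
```

```bash
python3 - <<'E'
from h import *
import pickle
from scipy.spatial.transform import Rotation as R
T=pickle.load(open('top0.pkl','rb'));S=pickle.load(open('side0.pkl','rb'))
np.set_printoptions(precision=2,suppress=True)
def tri(a,b):
    o1,d1=ray(T,*a);o2,d2=ray(S,*b)
    A=np.array([d1,-d2]).T; s=np.linalg.lstsq(A,o2-o1,rcond=None)[0]
    p,q=o1+d1*s[0],o2+d2*s[1]; return (p+q)/2,np.linalg.norm(p-q)
for n,z,ps in(('lamp feet T',0,[(358,222),(375,291),(415,320)]),('ring T z160',160,[(243,105),(243,178),(213,140),(273,142)]),('gear',13,[(438,190)]),('jar',53,[(404,161)])):
    print(n,[onz(T,*p,z)[:2] for p in ps])
print('lamp S feet',[onz(S,*p,0)[:2] for p in[(240,248),(308,247),(280,320)]])
print('lamp head corners T z440',[onz(T,*p,440)[:2] for p in[(426,200),(462,203),(440,284),(412,276)]])
print('lamp tri', tri((425,202),(230,134)), tri((415,277),(298,160)))
print('ring S?',[onz(S,*p,160)[:2] for p in[(356,157),(420,143)]])
o=ctrl.get_obs(); M=R.from_rotvec(o['orientation']).as_matrix(); print(M, o['orientation'])
# knob tabs
c=lambda x,y:(x/5.5+275-.5,y/5.5+138-.5)
for im in(T,S):
    h=cv2.cvtColor(im['pixels'],cv2.COLOR_BGR2HSV); m=cv2.inRange(h,(8,140,120),(22,255,255))
    n,l,st,ce=cv2.connectedComponentsWithStats(m)
    print([(st[i],ce[i]) for i in range(1,n) if 290<ce[i][0]<345 and 190<ce[i][1]<230])
E
```

```text
lamp feet T [array([407.97, -46.34]), array([213.82, -93.13]), array([ 135.12, -203.92])]
ring T z160 [array([693.57, 265.84]), array([502.43, 260.97]), array([599.95, 339.43]), array([596.86, 187.07])]
gear [array([ 500.74, -275.37])]
jar [array([ 575.55, -170.87])]
lamp S feet [array([213.71, -79.78]), array([408.98, -42.52]), array([ 385.44, -308.33])]
lamp head corners T z440 [array([ 409.83, -133.11]), array([ 404.58, -202.33]), array([ 250.68, -155.42]), array([ 265.13, -103.07])]
lamp tri (array([ 335.71, -154.89,  454.34]), np.float64(146.8937450861308)) (array([ 329.62, -115.87,  352.17]), np.float64(138.58543412702517))
ring S? [array([515.94, 214.96]), array([714.83, 333.6 ])]
[[-0.97 -0.    0.25]
 [-0.25  0.   -0.97]
 [-0.   -1.   -0.  ]] [-0.27  2.09 -2.08]
[(array([318, 201,   8,   7,  35], dtype=int32), array([321.37, 204.43])), (array([295, 205,   8,   9,  39], dtype=int32), array([298.77, 209.77]))]
[(array([326, 201,   3,   1,   3], dtype=int32), array([327., 201.])), (array([330, 211,   1,   1,   1], dtype=int32), array([330., 211.])), (array([325, 212,   4,   1,   4], dtype=int32), array([326.5, 212. ])), (array([326, 219,   5,   4,  18], dtype=int32), array([327.94, 220.67]))]
```

```bash
python3 - <<'E'
import numpy as np
x,y=158,-604
for a in np.arange(-69.8,15,5.5):
    r=np.interp(a,[-70,-40],[615,590]); print(round(a,1),np.round([r*np.cos(np.radians(a))-x,r*np.sin(np.radians(a))-y]))
E
python3 -m creep '[{"tz":60},{"tz":120},{"tz":180},{"tz":235}]'
```

```text
-69.8 [54. 27.]
-64.3 [107.  54.]
-58.8 [156.  86.]
-53.3 [201. 122.]
-47.8 [243. 162.]
-42.3 [280. 206.]
-36.8 [314. 251.]
-31.3 [346. 297.]
-25.8 [373. 347.]
-20.3 [395. 399.]
-14.8 [412. 453.]
-9.3 [424. 509.]
-3.8 [431. 565.]
1.7 [432. 622.]
7.2 [427. 678.]
12.7 [418. 734.]schema error: expected keys tx, ty, tz, rx, ry, rz, fingers
```

```bash
python3 -m creep '[{"tx":0,"ty":0,"tz":60,"rx":0,"ry":0,"rz":0,"fingers":0},{"tx":0,"ty":0,"tz":120,"rx":0,"ry":0,"rz":0,"fingers":0},{"tx":0,"ty":0,"tz":180,"rx":0,"ry":0,"rz":0,"fingers":0},{"tx":0,"ty":0,"tz":235,"rx":0,"ry":0,"rz":0,"fingers":0}]'
```

```text
t: 0.6
ee_pos: [158.1, -604.3, 430.3]
orientation: [-0.268, 2.085, -2.085]
ft_force: [-0.1, -0.9, -0.0]
width: 87.7
```

```bash
python3 -m creep '[{"tx":54,"ty":27,"tz":0,"rx":0,"ry":0,"rz":0.09,"fingers":0},{"tx":107,"ty":54,"tz":0,"rx":0,"ry":0,"rz":0.18,"fingers":0},{"tx":156,"ty":86,"tz":0,"rx":0,"ry":0,"rz":0.27,"fingers":0},{"tx":201,"ty":122,"tz":0,"rx":0,"ry":0,"rz":0.36,"fingers":0},{"tx":243,"ty":162,"tz":0,"rx":0,"ry":0,"rz":0.45,"fingers":0},{"tx":280,"ty":206,"tz":0,"rx":0,"ry":0,"rz":0.54,"fingers":0},{"tx":314,"ty":251,"tz":0,"rx":0,"ry":0,"rz":0.63,"fingers":0},{"tx":346,"ty":297,"tz":0,"rx":0,"ry":0,"rz":0.72,"fingers":0},{"tx":373,"ty":347,"tz":0,"rx":0,"ry":0,"rz":0.81,"fingers":0},{"tx":395,"ty":399,"tz":0,"rx":0,"ry":0,"rz":0.9,"fingers":0}]'; python3 -c "
from h import *
cam('side','side1.png');print(ctrl.get_obs())"
```

```text
t: 1.85
ee_pos: [553.8, -203.9, 427.7]
orientation: [-0.986, 1.507, -1.505]
ft_force: [0.6, 0.4, 0.9]
width: 87.8
{'t': 1.9, 'qpos': array([-0.36504967,  0.19480893,  1.41856074,  0.00379559,  1.52919924,
        0.03931276]), 'qvel': array([-0.07441584, -0.00206136,  0.00075443, -0.02641114,  0.00196525,
       -0.00947209]), 'joint_torque': array([-5.92117399e+00, -4.56662822e+01, -3.36309993e+01, -1.64787903e+00,
       -6.83908118e-02,  5.49066957e-03]), 'ee_pos': array([ 555.67632762, -198.25190545,  427.74002799]), 'orientation': array([-0.98722907,  1.50268962, -1.49729097]), 'ft_force': array([ 0.49268575,  2.62326954, -0.47057389]), 'moment': array([ 0.06225139, -0.1160198 ,  0.016644  ]), 'width': 87.86646478450196}
```

```bash
python3 -m creep '[{"tx":17,"ty":54,"tz":0,"rx":0,"ry":0,"rz":0.06,"fingers":0},{"tx":29,"ty":110,"tz":0,"rx":0,"ry":0,"rz":0.12,"fingers":0},{"tx":36,"ty":166,"tz":0,"rx":0,"ry":0,"rz":0.18,"fingers":0},{"tx":37,"ty":223,"tz":0,"rx":0,"ry":0,"rz":0.24,"fingers":0},{"tx":32,"ty":279,"tz":0,"rx":0,"ry":0,"rz":0.3,"fingers":0},{"tx":0,"ty":325,"tz":0,"rx":0,"ry":0,"rz":0.36,"fingers":0},{"tx":-50,"ty":360,"tz":0,"rx":0,"ry":0,"rz":0.41,"fingers":0},{"tx":-100,"ty":395,"tz":0,"rx":0,"ry":0,"rz":0.44,"fingers":0},{"tx":-145,"ty":430,"tz":0,"rx":0,"ry":0,"rz":0.46,"fingers":0},{"tx":-181,"ty":461,"tz":0,"rx":0,"ry":0,"rz":0.475,"fingers":0}]'
```

```text
t: 3.15
ee_pos: [370.3, 255.9, 428.2]
orientation: [-1.237, 1.165, -1.164]
ft_force: [0.8, 0.8, 0.4]
width: 87.9
```

```bash
python3 -m creep '[{"tx":0,"ty":0,"tz":-60,"rx":0,"ry":0,"rz":0,"fingers":0},{"tx":0,"ty":0,"tz":-120,"rx":0,"ry":0,"rz":0,"fingers":0},{"tx":0,"ty":0,"tz":-180,"rx":0,"ry":0,"rz":0,"fingers":0},{"tx":0,"ty":0,"tz":-240,"rx":0,"ry":0,"rz":0,"fingers":0},{"tx":0,"ty":0,"tz":-300,"rx":0,"ry":0,"rz":0,"fingers":0},{"tx":0,"ty":0,"tz":-300,"rx":0,"ry":0,"rz":0,"fingers":0},{"tx":0,"ty":0,"tz":-300,"rx":0,"ry":0,"rz":0,"fingers":0}]'
python3 -c "
from h import *
import pickle
for n in('side','top'): pickle.dump(cam(n,n+'2.png'),open(n+'2.pkl','wb'))
o=ctrl.get_obs();print(o['ee_pos'],o['orientation'],o['qpos'])
s=cv2.imread('pics/side2.png')
cv2.imwrite('pics/side2c.png',cv2.resize(s[100:230,250:420],None,fx=4.5,fy=4.5,interpolation=cv2.INTER_CUBIC))"
```

```text
t: 4.03
ee_pos: [373.2, 255.9, 129.8]
orientation: [-1.235, 1.164, -1.165]
ft_force: [0.2, 0.3, -0.4]
width: 87.7
[373.92119329 256.43726799 130.76339036] [-1.23220216  1.16331117 -1.165133  ] [5.74862790e-01 2.65962611e-01 2.05042552e+00 4.44232704e-05
 8.20566430e-01 5.15014197e-01]
```

View pics/side2c.png

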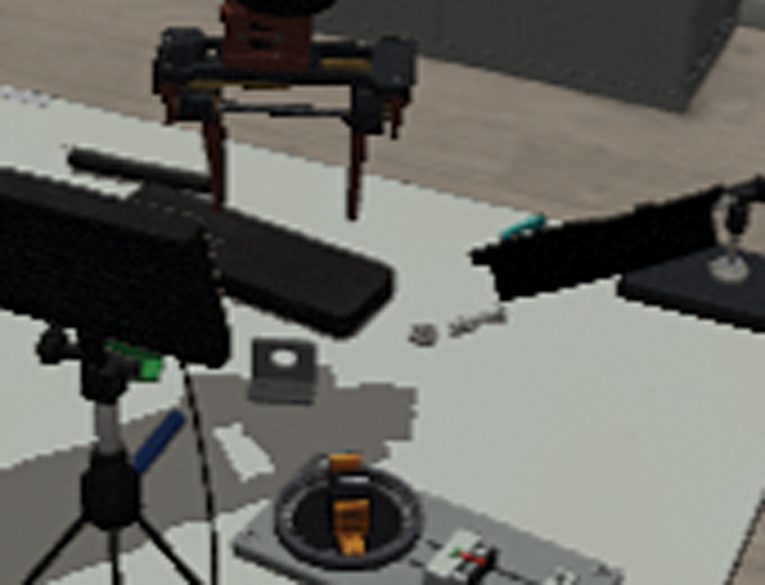

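View pics/top2.png

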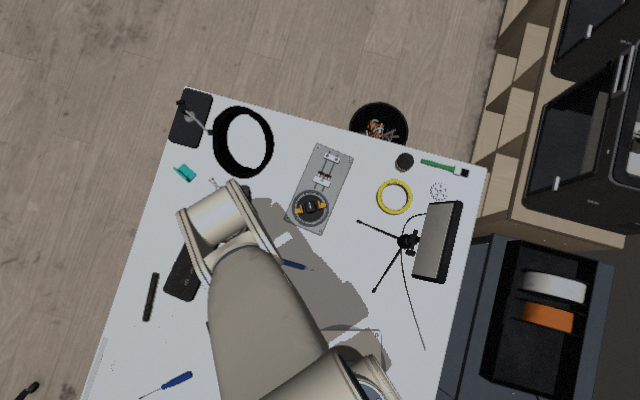

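```bash
python3 - <<'E'
from h import *
import pickle
from scipy.spatial.transform import Rotation as R
S=pickle.load(open('side2.pkl','rb'))
o=ctrl.get_obs();M=R.from_rotvec(o['orientation']).as_matrix();print(M.round(3),np.degrees(np.arctan2(M[1,2],M[0,2])))
for s in(-57,-44,0,44,57):
    for dx in(-10,10):
        P=o['ee_pos']+8*M[:,1]+s*M[:,2]+dx*M[:,0]; p=proj(S,P); print(s,dx,p,(p-[250,100]+.5)*4.5)
s=S['pixels'][130:152,290:335]
cv2.imwrite('pics/tip.png',cv2.resize(s,None,fx=16,fy=16,interpolation=cv2.INTER_NEAREST))
E
```

```text
[[ 0.06   0.004  0.998]
 [-0.998  0.003  0.06 ]
 [-0.002 -1.     0.004]] 3.427074314497796
-57 -10 [296.57721762 152.57715783] [211.84747929 238.84721024]
-57 10 [295.74159449 155.93715539] [208.08717519 253.96719926]
-44 -10 [300.48423136 152.81502324] [229.42904112 239.91760458]
-44 10 [299.68791989 156.17930111] [225.84563951 255.05685501]
0 -10 [313.73976487 153.62200984] [289.07894191 243.54904428]
0 10 [313.07715437 157.0008316 ] [286.09719466 258.75374218]
44 -10 [327.04462779 154.43194982] [348.95082507 247.19377419]
44 10 [326.51672321 157.82540352] [346.57525444 262.46431585]
57 -10 [330.98509715 154.67181823] [366.68293718 248.27318205]
57 10 [330.4971858  158.06961198] [364.4873361 263.5632539]
```

View pics/tip.png

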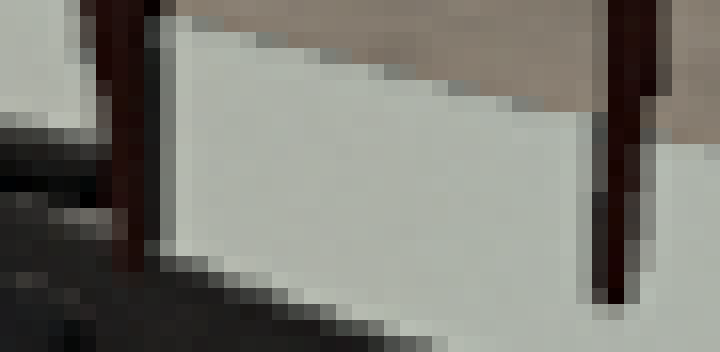

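```bash
python3 - <<'E'
from h import *
import pickle
S=pickle.load(open('side2.pkl','rb'))
print(ctrl.tips_ahead,[a for a in dir(ctrl) if a[0]!='_'])
o=ctrl.get_obs()
for z in(115,123,131,140,150,160): print(z,proj(S,[418,248,z]),proj(S,[418,268,z]))
print(proj(S,[372,257,20]))
E
```

```text
8.0 ['Unreachable', 'close_job', 'get_image', 'get_obs', 'tips_ahead']
115 [326.27610038 160.01985213] [327.16500737 156.65456709]
123 [326.32435062 157.97741399] [327.21570245 154.62160584]
131 [326.37292341 155.9213244 ] [327.26673304 152.57519356]
140 [326.42795741 153.59173461] [327.32454765 150.25673449]
150 [326.48959563 150.98259187] [327.38929495 147.66026774]
160 [326.55175525 148.35138186] [327.45458439 145.04206511]
[312.80763736 180.32141631]
```

```bash
python3 -m creep '[{"tx":0,"ty":0,"tz":0,"rx":0,"ry":0,"rz":0,"fingers":85},{"tx":0,"ty":0,"tz":0,"rx":0,"ry":0,"rz":0,"fingers":85},{"tx":0,"ty":0,"tz":0,"rx":0,"ry":0,"rz":0,"fingers":85},{"tx":0,"ty":0,"tz":0,"rx":0,"ry":0,"rz":0,"fingers":85},{"tx":0,"ty":0,"tz":0,"rx":0,"ry":0,"rz":0,"fingers":85}]'
python3 - <<'E'
from h import *
import pickle
S=cam('side'); pickle.dump(S,open('side3.pkl','wb'))
o=ctrl.get_obs();print(o['ee_pos'],o['width'])
s=S['pixels'][120:200,280:350]
cv2.imwrite('pics/tip2.png',cv2.resize(s,None,fx=7,fy=7,interpolation=cv2.INTER_NEAREST))
E
```

```text
t: 4.75
ee_pos: [372.1, 255.3, 128.2]
orientation: [-1.237, 1.165, -1.165]
ft_force: [0.7, 0.6, -0.3]
width: 58.4
[372.10122297 255.30972565 128.19579404] 58.59736461804066
```

View pics/tip2.png

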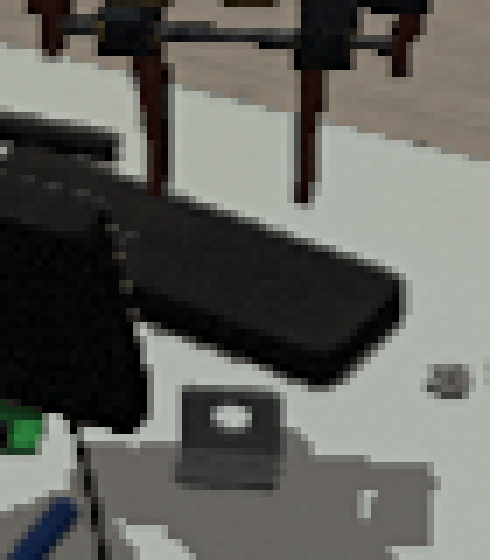

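```bash
python3 - <<'E'
from h import *
import pickle
T=pickle.load(open('top2.pkl','rb'));S=pickle.load(open('side3.pkl','rb'))
for z in(120,200,300,400): print(z,proj(T,[372,256,z]),proj(T,[372,285,z]),proj(S,[372,256,z]))
cv2.imwrite('pics/w.png',np.hstack([cv2.resize(T['pixels'][150:290,160:300],(480,480),interpolation=cv2.INTER_CUBIC),cv2.resize(S['pixels'][0:160,240:400],(320,480)[0:1]*1+(480,) if 0 else (320,320),interpolation=cv2.INTER_CUBIC) if 0 else cv2.resize(S['pixels'][0:160,260:366],(318,480),interpolation=cv2.INTER_CUBIC)]))
E
```

```text
120 [245.8176387  230.68966837] [234.49300787 230.62082308] [312.79824728 156.0263137 ]
200 [241.16027158 228.19996389] [229.02072232 228.12415893] [312.83269742 134.94838279]
300 [234.31199162 224.54030854] [220.97183711 224.45354768] [312.87917187 106.48579799]
400 [225.97563191 220.08744529] [211.17003801 219.98609437] [312.92992657  75.36536906]
```

View pics/w.png

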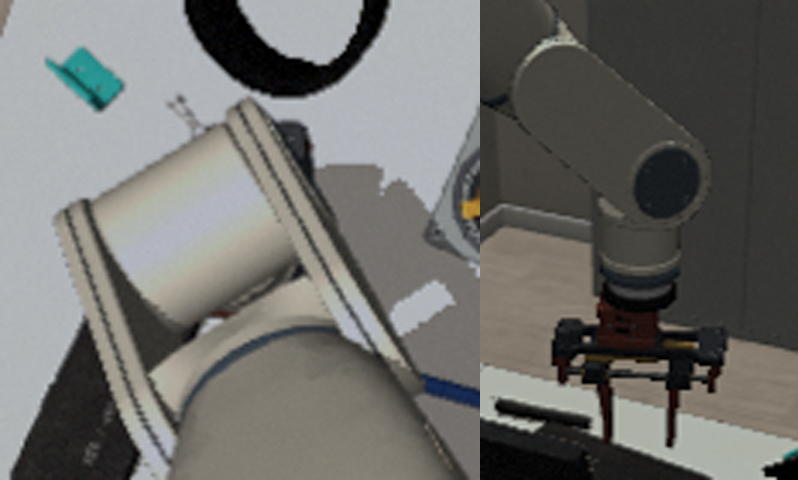

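```bash
python3 -m creep '[{"tx":0,"ty":0,"tz":-40,"rx":0,"ry":0,"rz":0,"fingers":30},{"tx":0,"ty":0,"tz":-78,"rx":0,"ry":0,"rz":0,"fingers":0},{"tx":0,"ty":0,"tz":-78,"rx":0,"ry":0,"rz":0,"fingers":0},{"tx":0,"ty":0,"tz":-78,"rx":0,"ry":0,"rz":0,"fingers":0}]'
cat > snap.py <<'E'
from h import *
import pickle,sys
n,tag,x,y,w,h,k=sys.argv[1],sys.argv[2],*map(int,sys.argv[3:8])
S=cam(n); pickle.dump(S,open(f'{n}{tag}.pkl','wb'))
o=ctrl.get_obs();print(o['ee_pos'],o['width'],o['ft_force'].round(1),o['moment'].round(3),o['qpos'].round(3))
cv2.imwrite(f'pics/{n}{tag}.png',cv2.resize(S['pixels'][y:y+h,x:x+w],None,fx=k,fy=k,interpolation=cv2.INTER_CUBIC))
E
python3 snap.py side 4 270 120 90 80 8
```

```text
t: 5.3
ee_pos: [372.6, 255.7, 51.0]
orientation: [-1.236, 1.165, -1.165]
ft_force: [-0.9, -0.8, -0.1]
width: 87.8
[372.97041356 255.8820204   51.4137462 ] 88.02367883897439 [ 0.9 -1.1 -0.7] [-0.027 -0.135  0.019] [ 0.575  0.416  2.093 -0.     0.63   0.515]
```

View pics/side4.png

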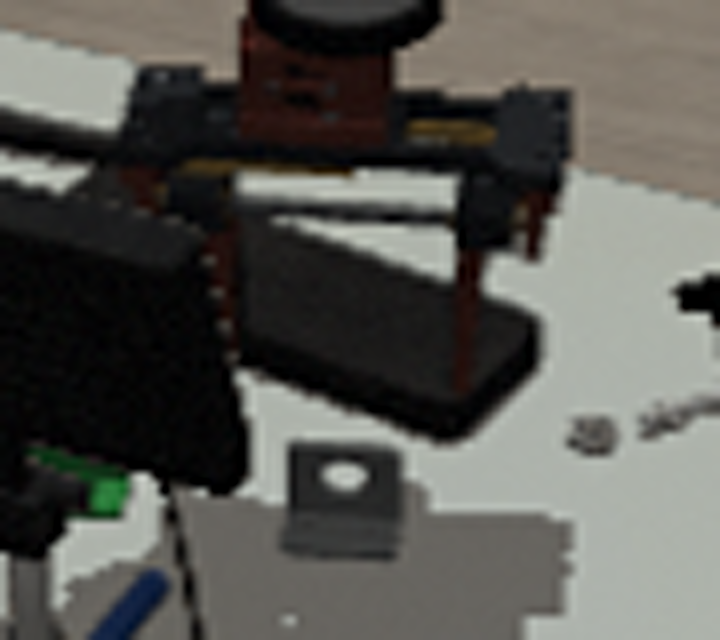

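```bash
python3 -m creep '[{"tx":0,"ty":0,"tz":-15,"rx":0,"ry":0,"rz":0,"fingers":0},{"tx":0,"ty":0,"tz":-26,"rx":0,"ry":0,"rz":0,"fingers":0},{"tx":0,"ty":0,"tz":-26,"rx":0,"ry":0,"rz":0,"fingers":0},{"tx":0,"ty":0,"tz":-26,"rx":0,"ry":0,"rz":0,"fingers":0}]'
python3 snap.py side 5 270 120 90 80 8;
```

```text
t: 5.85
ee_pos: [372.1, 255.3, 24.2]
orientation: [-1.237, 1.165, -1.165]
ft_force: [-0.2, 0.0, 0.9]
width: 88.2
[372.24612371 255.40473769  24.32953028] 87.89596327534203 [ 0.1 -0.3  0. ] [-0.02  -0.113 -0.009] [ 0.575  0.472  2.102 -0.     0.567  0.515]
```

View pics/side5.png

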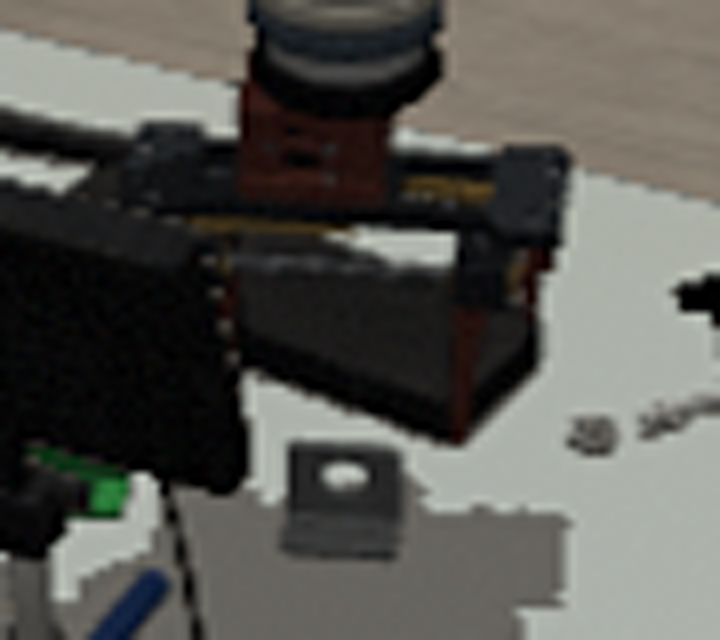

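```bash
python3 -m creep '[{"tx":0,"ty":0,"tz":-6,"rx":0,"ry":0,"rz":0,"fingers":0},{"tx":0,"ty":0,"tz":-11,"rx":0,"ry":0,"rz":0,"fingers":0},{"tx":0,"ty":0,"tz":-11,"rx":0,"ry":0,"rz":0,"fingers":0}]'
python3 -m creep '[{"tx":0,"ty":0,"tz":-2,"rx":0,"ry":0,"rz":0,"fingers":0},{"tx":0,"ty":0,"tz":-4,"rx":0,"ry":0,"rz":0,"fingers":0},{"tx":0,"ty":0,"tz":-4,"rx":0,"ry":0,"rz":0,"fingers":0}]'
python3 snap.py side 6 270 120 90 80 8;
```

```text
t: 6.28
ee_pos: [371.8, 255.1, 12.8]
orientation: [-1.238, 1.165, -1.165]
ft_force: [-0.4, 0.2, 0.6]
width: 88.1
t: 6.65
ee_pos: [372.1, 255.3, 9.2]
orientation: [-1.237, 1.165, -1.165]
ft_force: [-0.1, -0.1, -0.3]
width: 87.9
[372.15163092 255.3341423    9.23522306] 87.91600585441088 [-0.4  0.5 -0.3] [-0.015 -0.089 -0.027] [0.575 0.504 2.105 0.    0.532 0.515]
```

View pics/side6.png

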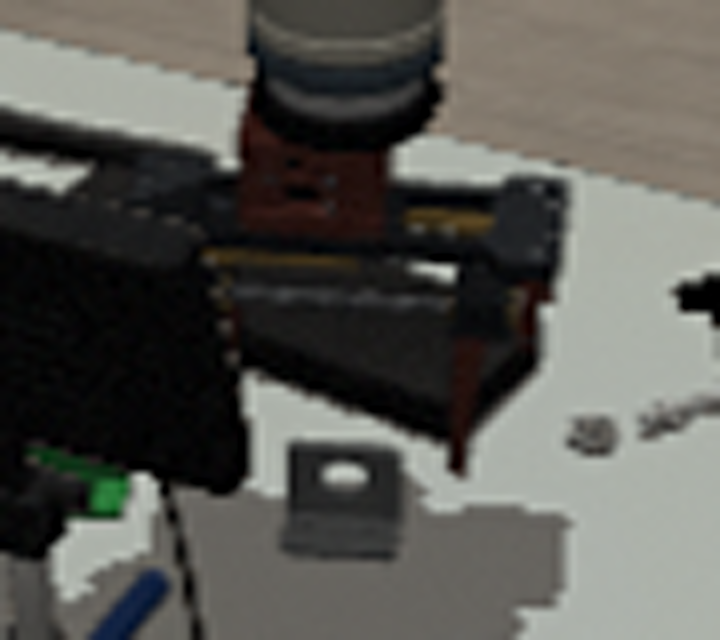

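```bash
python3 - <<'E'
from h import *
import pickle
S=pickle.load(open('side6.pkl','rb'))
for z in(1,10,20,25,30): print(z,onz(S,326.8,178.8,z))
E
python3 -m creep '[{"tx":0,"ty":0,"tz":-2,"rx":0,"ry":0,"rz":0,"fingers":0},{"tx":0,"ty":0,"tz":-4,"rx":0,"ry":0,"rz":0,"fingers":0},{"tx":0,"ty":0,"tz":-4,"rx":0,"ry":0,"rz":0,"fingers":0}]'
```

```text
1 [414.49892728 299.42052585   1.        ]
10 [416.09435579 287.3315945   10.        ]
20 [417.86705413 273.89944855  20.        ]
25 [418.75340329 267.18337558  25.        ]
30 [419.63975246 260.46730261  30.        ]
t: 7.08
ee_pos: [372.1, 255.3, 5.1]
orientation: [-1.237, 1.165, -1.165]
ft_force: [0.3, -0.1, -0.4]
width: 87.9
```

```bash
python3 -m creep '[{"tx":0,"ty":0,"tz":-3,"rx":0,"ry":0,"rz":0,"fingers":0},{"tx":0,"ty":0,"tz":-6,"rx":0,"ry":0,"rz":0,"fingers":0},{"tx":0,"ty":0,"tz":-9,"rx":0,"ry":0,"rz":0,"fingers":0},{"tx":0,"ty":0,"tz":-9,"rx":0,"ry":0,"rz":0,"fingers":0}]'
python3 snap.py side 7 270 120 90 80 8;
```

```text
t: 7.58
ee_pos: [371.9, 255.2, -4.0]
orientation: [-1.238, 1.165, -1.165]
ft_force: [-0.6, -0.8, -1.0]
width: 87.7
[372.03260561 255.30080964  -3.90823902] 87.99218503676971 [-0.2  0.8 -0.7] [-0.022 -0.058 -0.04 ] [0.575 0.533 2.107 0.    0.502 0.515]
```

View pics/side7.png

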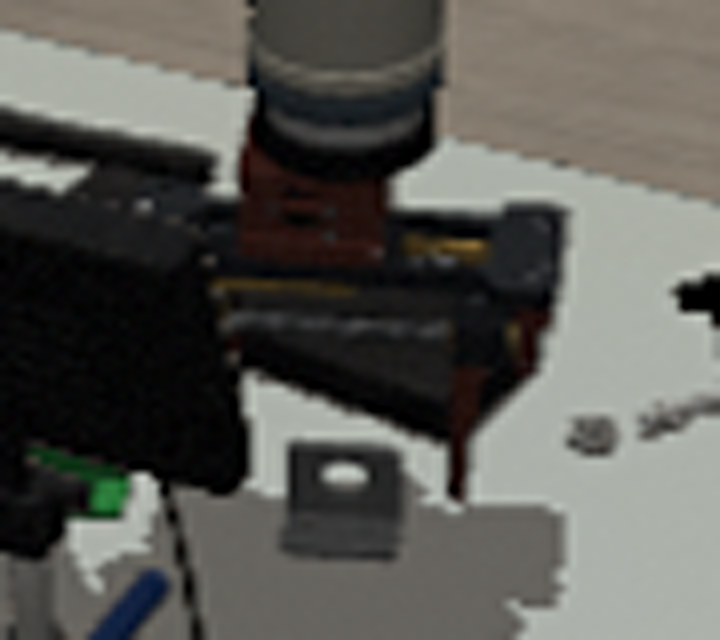

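```bash
python3 -m creep '[{"tx":0,"ty":0,"tz":-2,"rx":0,"ry":0,"rz":0,"fingers":0},{"tx":0,"ty":0,"tz":-4,"rx":0,"ry":0,"rz":0,"fingers":0},{"tx":0,"ty":0,"tz":-6,"rx":0,"ry":0,"rz":0,"fingers":0},{"tx":0,"ty":0,"tz":-6,"rx":0,"ry":0,"rz":0,"fingers":0}]'
python3 -m creep '[{"tx":0,"ty":0,"tz":-1,"rx":0,"ry":0,"rz":0,"fingers":0},{"tx":0,"ty":0,"tz":-2,"rx":0,"ry":0,"rz":0,"fingers":0},{"tx":0,"ty":0,"tz":-3,"rx":0,"ry":0,"rz":0,"fingers":0}]'
python3 snap.py side 8 270 120 90 80 8;
```

```text
t: 8.12
ee_pos: [372.0, 255.3, -9.9]
orientation: [-1.237, 1.165, -1.165]
ft_force: [0.2, 0.3, -0.4]
width: 87.7
t: 8.5
ee_pos: [372.2, 255.4, -12.8]
orientation: [-1.237, 1.165, -1.165]
ft_force: [0.2, -0.3, -1.0]
width: 87.9
[372.0944706  255.32996264 -12.84824065] 87.69097218477489 [-0.3  0.2  0.1] [-0.076 -0.138  0.004] [0.575 0.552 2.108 0.    0.482 0.515]
```

View pics/side8.png

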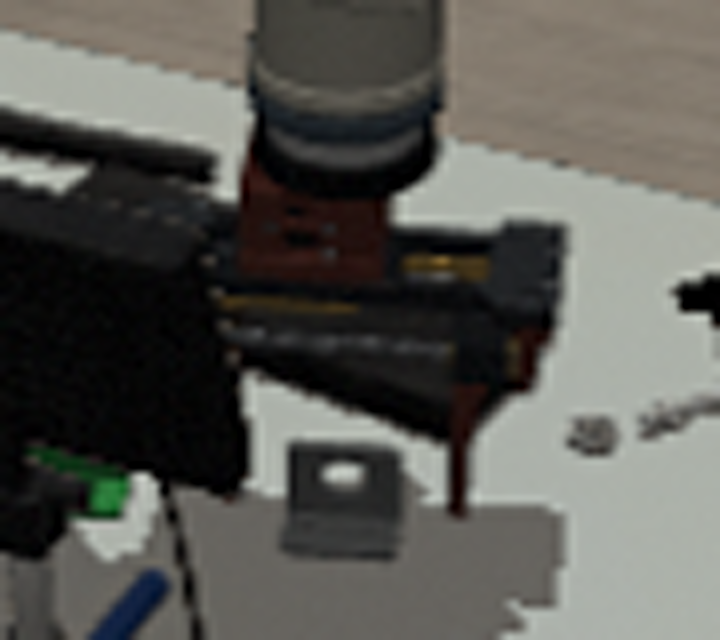

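```bash
python3 -m creep '[{"tx":0,"ty":0,"tz":-1.5,"rx":0,"ry":0,"rz":0,"fingers":0},{"tx":0,"ty":0,"tz":-3,"rx":0,"ry":0,"rz":0,"fingers":0}]'
python3 -m creep '[{"tx":0,"ty":0,"tz":-1.5,"rx":0,"ry":0,"rz":0,"fingers":0},{"tx":0,"ty":0,"tz":-3,"rx":0,"ry":0,"rz":0,"fingers":0}]'
python3 snap.py side 9 270 120 90 80 8;
```

```text
t: 8.8
ee_pos: [372.2, 255.4, -15.8]
orientation: [-1.237, 1.165, -1.165]
ft_force: [0.3, 0.4, 0.1]
width: 87.8
t: 9.05
ee_pos: [372.1, 255.3, -18.8]
orientation: [-1.237, 1.165, -1.165]
ft_force: [-0.9, -0.3, -0.9]
width: 88.1
[372.03940453 255.30957652 -18.98134438] 87.6268847050195 [ 0.1  0.1 -0.6] [-0.02  -0.132 -0.006] [0.575 0.566 2.108 0.    0.468 0.515]
```

View pics/side9.png

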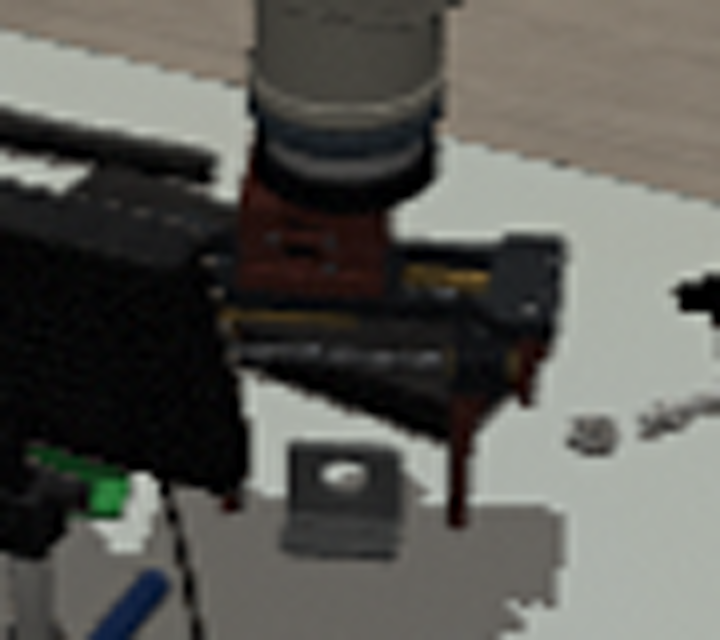

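```bash
for i in 1 2; do :; done; python3 -m creep '[{"tx":0,"ty":0,"tz":-1.2,"rx":0,"ry":0,"rz":0,"fingers":0},{"tx":0,"ty":0,"tz":-2.5,"rx":0,"ry":0,"rz":0,"fingers":0}]'
python3 -m creep '[{"tx":0,"ty":0,"tz":-1,"rx":0,"ry":0,"rz":0,"fingers":0},{"tx":0,"ty":0,"tz":-2,"rx":0,"ry":0,"rz":0,"fingers":0}]'
```

```text
t: 9.35
ee_pos: [372.2, 255.4, -21.3]
orientation: [-1.237, 1.165, -1.165]
ft_force: [0.6, 0.6, -0.2]
width: 88.2
t: 9.6
ee_pos: [372.2, 255.4, -23.3]
orientation: [-1.237, 1.165, -1.165]
ft_force: [-0.3, 0.1, -0.1]
width: 88.0
```

```bash
python3 -m creep '[{"tx":0,"ty":0,"tz":-0.7,"rx":0,"ry":0,"rz":0,"fingers":0},{"tx":0,"ty":0,"tz":-1.4,"rx":0,"ry":0,"rz":0,"fingers":0}]'
python3 -m creep '[{"tx":0,"ty":0,"tz":-0.7,"rx":0,"ry":0,"rz":0,"fingers":0},{"tx":0,"ty":0,"tz":-1.4,"rx":0,"ry":0,"rz":0,"fingers":0}]'
python3 snap.py side 10 270 120 90 80 8;
```

```text
t: 9.85
ee_pos: [372.2, 255.3, -24.7]
orientation: [-1.237, 1.165, -1.165]
ft_force: [0.1, -0.1, 0.2]
width: 87.4
t: 10.1
ee_pos: [372.2, 255.4, -26.1]
orientation: [-1.237, 1.165, -1.165]
ft_force: [0.1, -0.2, 0.2]
width: 87.8
[372.11907084 255.33729488 -26.14465807] 87.7928134863772 [-0.4 -0.3 -0.6] [-0.037 -0.091 -0.007] [0.575 0.581 2.108 0.    0.452 0.515]
```

View pics/side10.png

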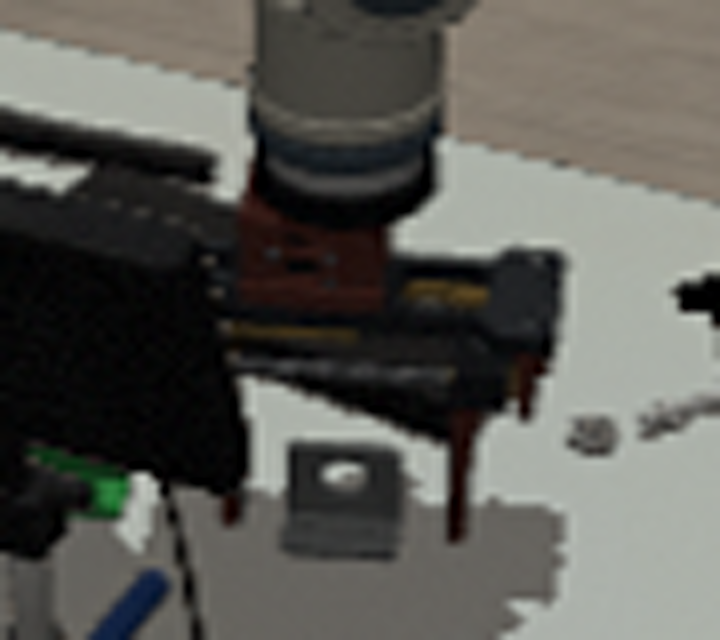

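```bash
python3 -m creep '[{"tx":0,"ty":2,"tz":11,"rx":0,"ry":0,"rz":0,"fingers":0},{"tx":0,"ty":2,"tz":11,"rx":0,"ry":0,"rz":0,"fingers":60},{"tx":0,"ty":2,"tz":11,"rx":0,"ry":0,"rz":0,"fingers":100},{"tx":0,"ty":2,"tz":11,"rx":0,"ry":0,"rz":0,"fingers":140},{"tx":0,"ty":2,"tz":11,"rx":0,"ry":0,"rz":0,"fingers":200},{"tx":0,"ty":2,"tz":11,"rx":0,"ry":0,"rz":0,"fingers":200},{"tx":0,"ty":2,"tz":11,"rx":0,"ry":0,"rz":0,"fingers":200}]'
python3 snap.py side 11 270 120 90 80 8;
```

```text
t: 11.02
ee_pos: [372.1, 257.3, -15.1]
orientation: [-1.237, 1.165, -1.165]
ft_force: [0.2, 0.9, 0.2]
width: 49.9
[372.10207098 257.31691708 -15.08853636] 49.71804989315531 [ 0.1 -0.  -0.6] [-0.039 -0.113 -0.   ] [ 0.579  0.558  2.106 -0.     0.478  0.519]
```

View pics/side11.png

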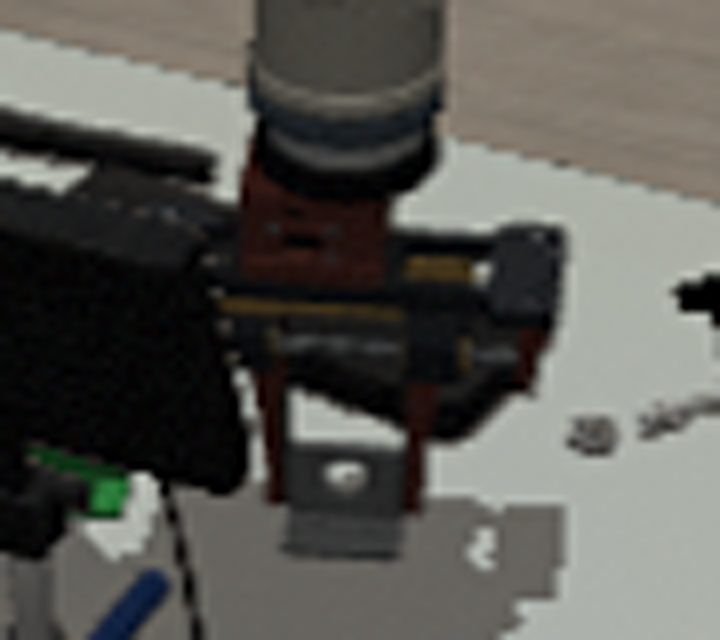

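```bash
python3 - <<'E'
from h import *
import pickle
np.set_printoptions(precision=1,suppress=True)
T=pickle.load(open('top0.pkl','rb'));S=pickle.load(open('side0.pkl','rb'))
a=np.radians(-22.3); yc=np.array([np.cos(a),np.sin(a)]); xc=np.array([np.sin(a),-np.cos(a)])*1.0
xc=np.array([yc[1],-yc[0]])  # x = y rotated -90deg
O={'T':np.array([501.2,66.6])+17.5*yc,'S':np.array([502.6,61.2])+17.5*yc}
ct=lambda x,y:(x/5.5+275-.5,y/5.5+138-.5); cs=lambda x,y:(x/8+298-.5,y/8+195-.5)
def f(n,im,c,pts,z):
    P=[onz(im,*c(*p),z)[:2]-O[n] for p in pts]; print(n,z,[(p@xc,p@yc) for p in P])
print('pad front, fixed front, fixed back');
f('T',T,ct,[(240,182),(308,215)],27);f('T',T,ct,[(270,108),(350,138)],27)
f('S',S,cs,[(495,222),(462,285)],27);f('S',S,cs,[(607,255),(552,320)],27)
print('ring');f('T',T,ct,[(95,386),(297,386),(196,287),(196,487)],25)
f('S',S,cs,[(106,150),(368,150),(236,62),(236,250)],25)
print('tabs T raw');
P=[onz(T,*p,53)[:2] for p in[(321.37,204.43),(298.77,209.77)]]; print(P,[((p-O['T'])@xc,(p-O['T'])@yc) for p in P],np.degrees(np.arctan2(*(P[1]-P[0])[::-1])))
for n in'TS': print(n,'O',O[n],'nest',O[n]+48*yc,'knob',O[n]-80*yc)
E
```

```text
pad front, fixed front, fixed back
T 27 [(np.float64(-21.405931521127393), np.float64(27.782114606816112)), (np.float64(17.61483917082346), np.float64(25.43526889288206))]
T 27 [(np.float64(-22.124643310684647), np.float64(69.89367200196773)), (np.float64(22.182738748823606), np.float64(71.38907497805181))]
S 27 [(np.float64(-17.99132307305757), np.float64(25.539431238201665)), (np.float64(19.862382575172532), np.float64(31.421794582340816))]
S 27 [(np.float64(-23.843139294684523), np.float64(70.04949723756214)), (np.float64(19.045079301855473), np.float64(68.58771729954455))]
ring
T 25 [(np.float64(-48.9049269551125), np.float64(-98.6943460032851)), (np.float64(46.39567829473543), np.float64(-58.691426665493005)), (np.float64(-21.19872417959522), np.float64(-31.390303586711905)), (np.float64(18.77532896117132), np.float64(-126.50262100634644))]
S 25 [(np.float64(23.036005860413276), np.float64(-123.49699917934554)), (np.float64(-31.145162779501856), np.float64(-36.96739310071718)), (np.float64(-50.34617124811624), np.float64(-108.17531479978248)), (np.float64(45.95365512973215), np.float64(-51.09009307449977))]
tabs T raw
[array([450.8,  60. ]), array([435.5, 122.2])] [(np.float64(25.166950030798425), np.float64(-61.60021107291866)), (np.float64(-26.469722012201622), np.float64(-99.3597178106771))] 103.87627564662496
T O [517.4  60. ] nest [561.8  41.7] knob [443.4  90.3]
S O [518.8  54.6] nest [563.2  36.3] knob [444.8  84.9]
```

```bash
python3 -m creep '[{"tx":0,"ty":0,"tz":20,"rx":0,"ry":0,"rz":0,"fingers":200},{"tx":0,"ty":0,"tz":60,"rx":0,"ry":0,"rz":0,"fingers":200},{"tx":0,"ty":0,"tz":110,"rx":0,"ry":0,"rz":0,"fingers":200},{"tx":0,"ty":-40,"tz":140,"rx":0,"ry":0,"rz":0,"fingers":200},{"tx":0,"ty":-90,"tz":150,"rx":0,"ry":0,"rz":0,"fingers":200},{"tx":0,"ty":-140,"tz":150,"rx":0,"ry":0,"rz":0.1,"fingers":200},{"tx":20,"ty":-180,"tz":150,"rx":0,"ry":0,"rz":0.25,"fingers":200},{"tx":60,"ty":-210,"tz":150,"rx":0,"ry":0,"rz":0.4,"fingers":200},{"tx":105,"ty":-213,"tz":150,"rx":0,"ry":0,"rz":0.55,"fingers":200},{"tx":150,"ty":-213,"tz":150,"rx":0,"ry":0,"rz":0.7,"fingers":200}]'
python3 -m creep '[{"tx":20,"ty":0,"tz":-20,"rx":0,"ry":0,"rz":0.15,"fingers":200},{"tx":32,"ty":0,"tz":-40,"rx":0,"ry":0,"rz":0.3,"fingers":200},{"tx":32,"ty":0,"tz":-60,"rx":0,"ry":0,"rz":0.422,"fingers":200},{"tx":32,"ty":0,"tz":-60,"rx":0,"ry":0,"rz":0.422,"fingers":200},{"tx":32,"ty":0,"tz":-60,"rx":0,"ry":0,"rz":0.422,"fingers":200}]'
python3 snap.py side 12 290 120 110 130 6; cp pics/side12.png pics/a.png;python3 snap.py top 12 260 120 110 130 5
```

```text
t: 12.32
ee_pos: [523.3, 43.5, 134.9]
orientation: [-1.477, 0.631, -0.631]
ft_force: [0.2, 0.3, 0.3]
width: 50.0
t: 12.95
ee_pos: [554.3, 44.4, 75.5]
orientation: [-1.549, 0.307, -0.307]
ft_force: [0.4, -0.3, 0.1]
width: 49.8
[554.55080133  44.40552651  75.7853413 ] 49.53080267324841 [-0.5 -0.3 -0.3] [-0.002 -0.171 -0.032] [ 0.059  0.488  1.859 -0.     0.794 -1.122]
[554.66521723  44.4186891   75.92672493] 49.702003229754006 [-0.2 -0.4  0.3] [ 0.021 -0.149 -0.   ] [ 0.059  0.488  1.859 -0.     0.794 -1.122]
```

View pics/side12.png

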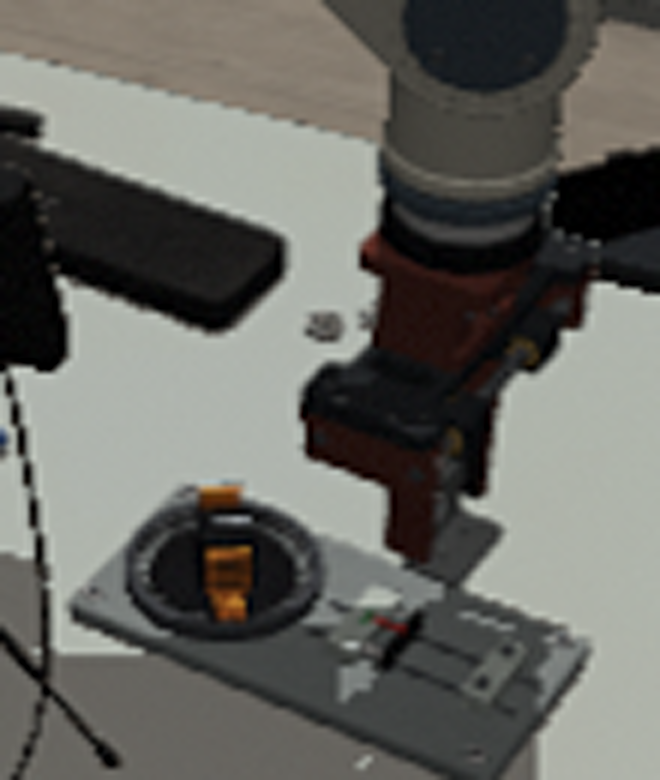

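View pics/top12.png

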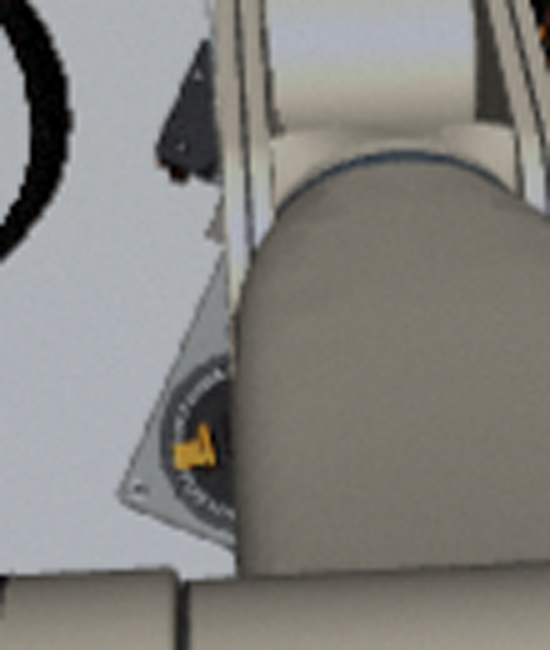

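```bash
python3 - <<'E'
from h import *
import pickle
np.set_printoptions(precision=1,suppress=True)
S=pickle.load(open('side12.pkl','rb'))
a=np.radians(-22.3); yc=np.array([np.cos(a),np.sin(a)]); xc=np.array([yc[1],-yc[0]])
pl=np.array([554.5,44.4])
for dy in(-5,27):
  for dx in(-25,25):
    for z in(90.6,95.6): print(dy,dx,z,(proj(S,[*(pl+dy*yc+dx*xc),z])-[290,120]+.5)*6)
cv2.imwrite('pics/b.png',cv2.resize(S['pixels'][195:235,340:395],None,fx=14,fy=14,interpolation=cv2.INTER_CUBIC))
for p in [(366.2,217.8),(372.8,207.8)]: q=onz(S,*p,93)[:2]-pl; print(q@xc,q@yc)
E
```

```text
-5 -25 90.6 [449.4 512.3]
-5 -25 95.6 [450.1 504.5]
-5 25 90.6 [402.2 568.4]
-5 25 95.6 [402.8 560.5]
27 -25 90.6 [507.6 534.5]
27 -25 95.6 [508.4 526.7]
27 25 90.6 [461.4 591.6]
27 25 95.6 [462.1 583.7]
26.68416250125443 27.028063403526705
-23.50709109476609 23.276728376681717
```

View pics/b.png

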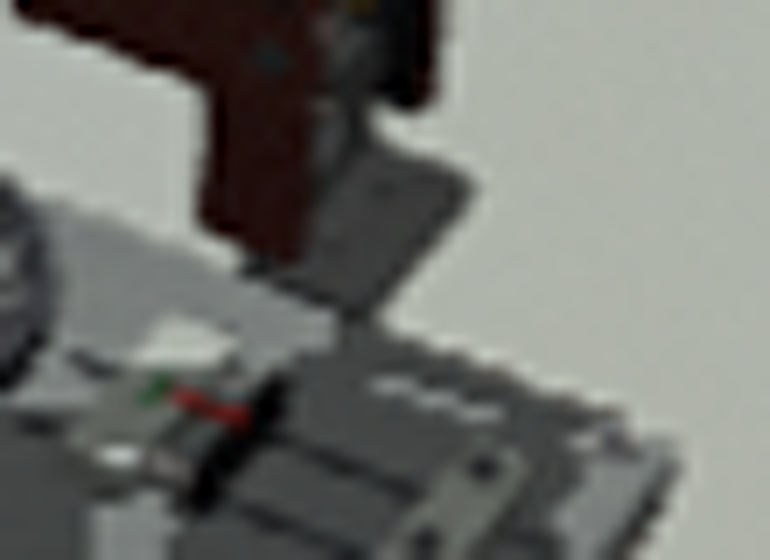

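```bash
python3 - <<'E'
from h import *
import pickle
S=pickle.load(open('side12.pkl','rb'))
a=np.radians(-22.3); yc=np.array([np.cos(a),np.sin(a)]); xc=np.array([yc[1],-yc[0]])
O=np.array([518.8,54.6])
for p,z in [((364.9,217.7),90.6),((373.4,207.7),93)]: q=onz(S,*p,z)[:2]-O; print(q@xc,q@yc)
E
```

```text
21.626735626116453 59.46498664141692
-28.96802366795539 61.47277530702382
```

```bash
python3 -m creep '[{"tx":1,"ty":-1,"tz":-20,"rx":0,"ry":0,"rz":0,"fingers":200},{"tx":2,"ty":-2,"tz":-40,"rx":0,"ry":0,"rz":0,"fingers":200},{"tx":2,"ty":-2,"tz":-55,"rx":0,"ry":0,"rz":0,"fingers":200},{"tx":2,"ty":-2,"tz":-55,"rx":0,"ry":0,"rz":0,"fingers":200},{"tx":2,"ty":-2,"tz":-55,"rx":0,"ry":0,"rz":0,"fingers":200}]'
python3 snap.py side 13 340 195 55 45 14
```

```text
t: 13.68
ee_pos: [556.6, 42.4, 20.6]
orientation: [-1.549, 0.305, -0.306]
ft_force: [0.6, 0.3, -0.4]
width: 49.6
[556.77694718  42.40437271  20.72466847] 49.60423557415331 [ 0.9  0.6 -0.7] [ 0.02  -0.167 -0.004] [ 0.055  0.581  1.871 -0.     0.689 -1.127]
```

View pics/side13.png

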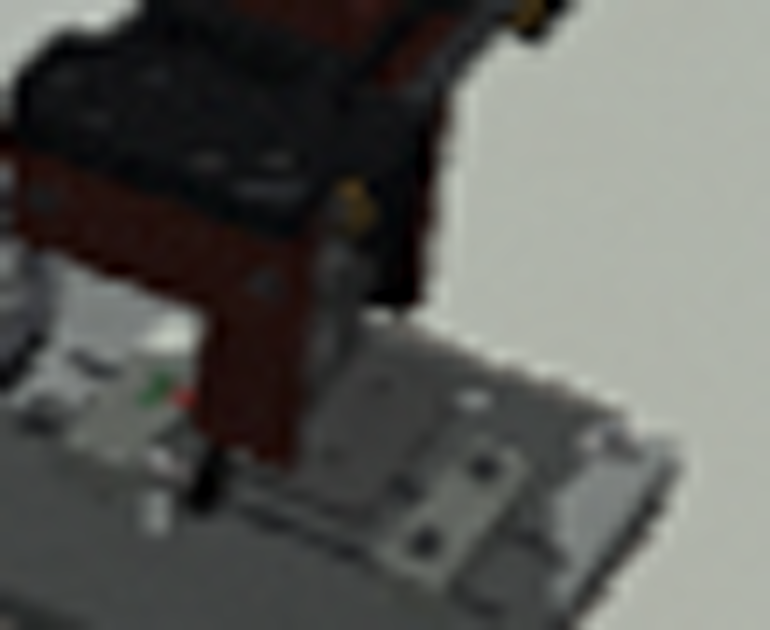

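```bash
python3 - <<'E'
from h import *
import pickle
S=pickle.load(open('side13.pkl','rb'))
c=S['pixels'][205:240,345:385].astype(float)
c=np.clip((c-20)*2.2,0,255).astype(np.uint8)
cv2.imwrite('pics/c.png',cv2.resize(c,None,fx=17,fy=17,interpolation=cv2.INTER_CUBIC))
a=np.radians(-22.3); yc=np.array([np.cos(a),np.sin(a)]); xc=np.array([yc[1],-yc[0]])
pl=np.array([556.6,42.4]);b=35.7
for dy in(27,):
  for dx in(-25,25):
    for z in(b,b+5): print(dy,dx,z,(proj(S,[*(pl+dy*yc+dx*xc),z])-[345,205]+.5)*17)
E
```

```text
27 -25 35.7 [488.07151007 314.81141122]
27 -25 40.7 [490.42390459 293.73337479]
27 25 35.7 [359.94901937 478.73969431]
27 25 40.7 [362.06348565 457.52149461]
```

View pics/c.png

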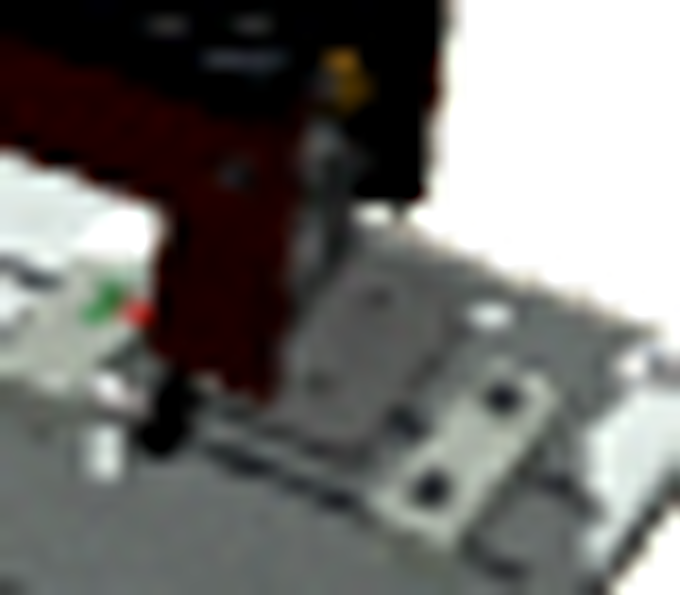

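```bash
python3 - <<'E'
from h import *
import pickle
S=pickle.load(open('side13.pkl','rb'))
a=np.radians(-22.3); yc=np.array([np.cos(a),np.sin(a)]); xc=np.array([yc[1],-yc[0]])
O=np.array([518.8,54.6])
for p,z in [((345,450),40.7),((455,310),40.7),((375,500),27),((500,358),27),((160,455),27),((190,375),27)]: q=onz(S,p[0]/17+345-.5,p[1]/17+205-.5,z)[:2]-O; print(p,q@xc,q@yc)
E
```

```text
(345, 450) 21.805600814352648 63.23084355551252
(455, 310) -20.854903044840302 63.202464540450954
(375, 500) 16.727969521641764 67.5945696250244
(500, 358) -27.961131342605018 69.81160625403955
(160, 455) 26.42936201263881 30.38681574724089
(190, 375) 5.250650966087232 25.10598680099666
```

```bash
python3 -m creep '[{"tx":1,"ty":0,"tz":-7,"rx":0,"ry":0,"rz":0,"fingers":200},{"tx":1,"ty":0,"tz":-13,"rx":0,"ry":0,"rz":0,"fingers":200},{"tx":1,"ty":0,"tz":-18,"rx":0,"ry":0,"rz":0,"fingers":200},{"tx":1,"ty":0,"tz":-20,"rx":0,"ry":0,"rz":0,"fingers":200},{"tx":1,"ty":0,"tz":-20,"rx":0,"ry":0,"rz":0,"fingers":200}]'
python3 -m creep '[{"tx":0,"ty":0,"tz":-0.5,"rx":0,"ry":0,"rz":0,"fingers":200},{"tx":0,"ty":0,"tz":-1,"rx":0,"ry":0,"rz":0,"fingers":200}]'
python3 snap.py side 14 345 205 40 35 17
```

```text
t: 14.35
ee_pos: [557.0, 42.4, -0.3]
orientation: [-1.549, 0.305, -0.305]
ft_force: [-0.5, 0.6, -0.6]
width: 50.0
t: 14.6
ee_pos: [557.3, 42.4, -0.9]
orientation: [-1.549, 0.305, -0.305]
ft_force: [0.2, 1.0, 0.3]
width: 49.7
[557.22402125  42.3799389   -0.97120083] 49.85820451801552 [-0.2  0.2  0.2] [-0.022 -0.11  -0.011] [ 0.055  0.619  1.872 -0.     0.65  -1.127]
```

View pics/side14.png

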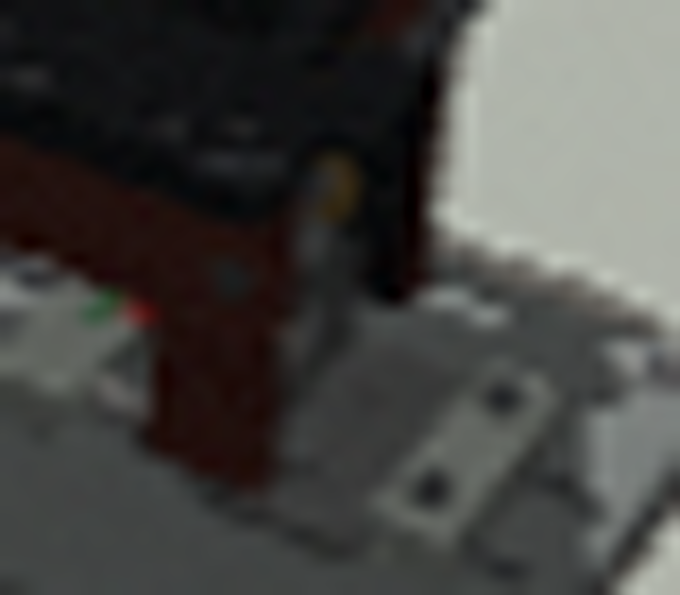

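```bash
python3 -m creep '[{"tx":0,"ty":0,"tz":-0.5,"rx":0,"ry":0,"rz":0,"fingers":200},{"tx":0,"ty":0,"tz":-1,"rx":0,"ry":0,"rz":0,"fingers":200}]'; python3 -m creep '[{"tx":0,"ty":0,"tz":-0.5,"rx":0,"ry":0,"rz":0,"fingers":200},{"tx":0,"ty":0,"tz":-0.5,"rx":0,"ry":0,"rz":0,"fingers":200}]'
```

```text
t: 14.9
ee_pos: [557.3, 42.4, -1.2]
orientation: [-1.549, 0.305, -0.305]
ft_force: [-4.6, 0.5, 13.7]
width: 49.3
t: 15.15
ee_pos: [557.2, 42.4, -1.2]
orientation: [-1.549, 0.305, -0.305]
ft_force: [-3.4, -0.1, 15.3]
width: 50.0
```

```bash
python3 -m creep '[{"tx":0,"ty":0,"tz":1.2,"rx":0,"ry":0,"rz":0,"fingers":200},{"tx":0,"ty":0,"tz":1.2,"rx":0,"ry":0,"rz":0,"fingers":120},{"tx":0,"ty":0,"tz":1.2,"rx":0,"ry":0,"rz":0,"fingers":60},{"tx":0,"ty":0,"tz":1.2,"rx":0,"ry":0,"rz":0,"fingers":0},{"tx":0,"ty":0,"tz":1.2,"rx":0,"ry":0,"rz":0,"fingers":0},{"tx":0,"ty":0,"tz":1.2,"rx":0,"ry":0,"rz":0,"fingers":0}]'
python3 -m creep '[{"tx":0,"ty":0,"tz":15,"rx":0,"ry":0,"rz":0,"fingers":0},{"tx":0,"ty":0,"tz":40,"rx":0,"ry":0,"rz":0,"fingers":0},{"tx":0,"ty":0,"tz":80,"rx":0,"ry":0,"rz":0,"fingers":0},{"tx":-40,"ty":15,"tz":100,"rx":0,"ry":0,"rz":0,"fingers":0},{"tx":-80,"ty":30,"tz":110,"rx":0,"ry":0,"rz":0.1,"fingers":0},{"tx":-113,"ty":45,"tz":110,"rx":0,"ry":0,"rz":0.25,"fingers":0},{"tx":-113,"ty":45,"tz":110,"rx":0,"ry":0,"rz":0.4,"fingers":0},{"tx":-113,"ty":45,"tz":110,"rx":0,"ry":0,"rz":0.55,"fingers":0},{"tx":-113,"ty":45,"tz":110,"rx":0,"ry":0,"rz":0.63,"fingers":0}]'
python3 snap.py side 15 298 165 95 90 8;python3 snap.py top 15 275 138 90 102 5
```

```text
t: 15.9
ee_pos: [557.1, 42.4, -1.4]
orientation: [-1.549, 0.305, -0.305]
ft_force: [0.4, 0.4, 0.1]
width: 85.8
t: 17.02
ee_pos: [444.4, 87.5, 109.7]
orientation: [-1.562, -0.193, 0.191]
ft_force: [0.5, 0.4, -0.0]
width: 87.8
[444.41828024  87.46474369 109.70337229] 87.8451008077452 [-0.  -0.5  0.6] [ 0.131 -0.11  -0.07 ] [ 0.168  0.304  2.063 -0.     0.773 -1.65 ]
[444.43699538  87.41688923 109.59715577] 87.740688209996 [-0.5 -0.4 -0.2] [ 0.052 -0.139 -0.018] [ 0.168  0.305  2.063 -0.     0.773 -1.645]
```

View pics/side15.png

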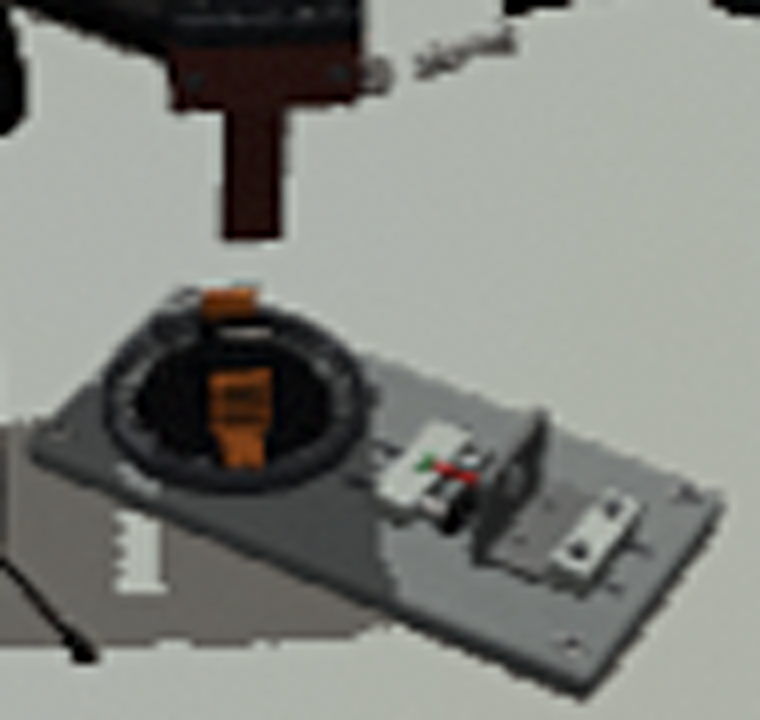

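View pics/top15.png

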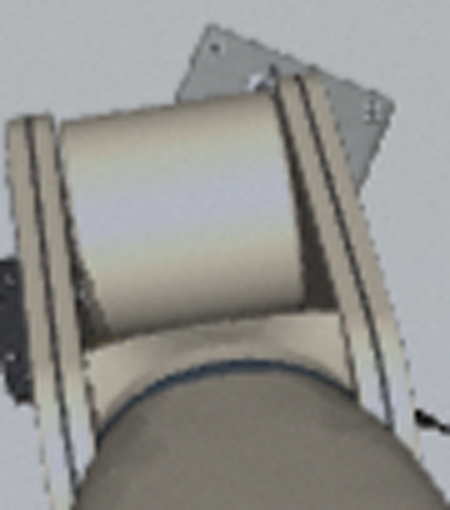

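```bash
python3 - <<'E'
from h import *
import pickle
S=pickle.load(open('side15.pkl','rb'))
u=np.array([.2385,-.971]); v=np.array([.971,.2385])
c=np.array([444.4,87.4])
for d in(44,57):
  for z in(125,138,150): print(d,z,(proj(S,[*(c+d*u),z])-[298,165]+.5)*8,(proj(S,[*(c+d*u+10*v),z])-[298,165]+.5)*8)
# tabs side view: upper near tab face corners; knob centre via tabs top z53
for z,p in((53,(240,372)),(53,(229,296)),(26,(240,465))): 
    q=onz(S,p[0]/8+298-.5,p[1]/8+165-.5,z)[:2]; print(p,q)
E
```

```text
44 125 [249.17821427 261.86024396] [276.5568054  260.66775068]
44 138 [250.00047376 233.76332448] [277.54539583 232.57994325]
44 150 [250.76843432 207.52192227] [278.46869845 206.34723015]
57 125 [252.69555204 284.3636019 ] [280.27721809 283.1490386 ]
57 138 [253.54561497 256.192979  ] [281.29609443 254.98750424]
57 150 [254.33961318 229.88041974] [282.24776686 228.68361608]
(240, 372) [449.81171404  67.00313507]
(229, 296) [438.98366696 111.46933864]
(240, 465) [453.67168964  44.55467422]
```

```bash
python3 -m creep '[{"tx":0.5,"ty":2,"tz":-30,"rx":0,"ry":0,"rz":0,"fingers":0},{"tx":0.5,"ty":2,"tz":-60,"rx":0,"ry":0,"rz":0,"fingers":0},{"tx":0.5,"ty":2,"tz":-85,"rx":0,"ry":0,"rz":0,"fingers":0},{"tx":0.5,"ty":2,"tz":-95,"rx":0,"ry":0,"rz":0,"fingers":0},{"tx":0.5,"ty":2,"tz":-95,"rx":0,"ry":0,"rz":0,"fingers":0}]'
python3 snap.py side 16 298 185 60 50 12
```

```text
t: 17.75
ee_pos: [444.5, 89.3, 13.7]
orientation: [-1.563, -0.188, 0.189]
ft_force: [-0.3, 0.9, -0.0]
width: 87.4
[444.98234453  89.39901196  14.15565304] 87.8108773253369 [ 1.   0.  -0.3] [ 0.124 -0.129 -0.035] [ 0.172  0.496  2.099 -0.     0.546 -1.639]
```

View pics/side16.png

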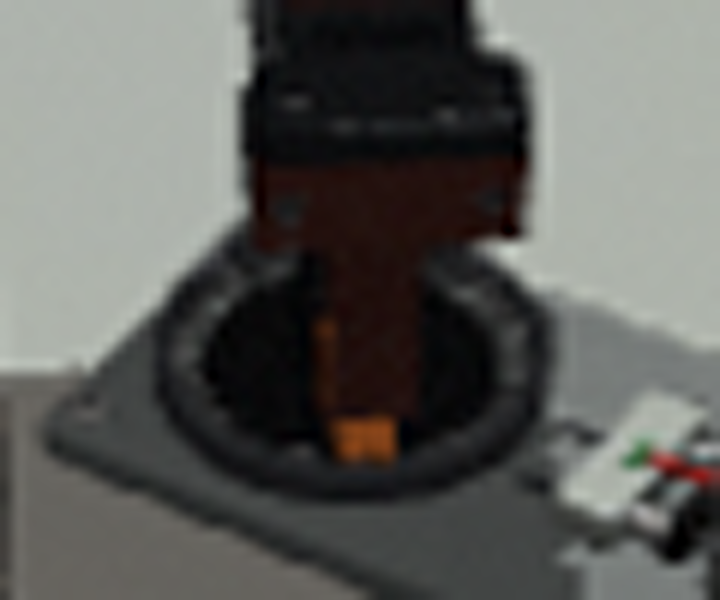

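```bash
python3 -m creep '[{"tx":0,"ty":0,"tz":-5,"rx":0,"ry":0,"rz":0,"fingers":0},{"tx":0,"ty":0,"tz":-10,"rx":0,"ry":0,"rz":0,"fingers":0},{"tx":0,"ty":0,"tz":-13,"rx":0,"ry":0,"rz":0,"fingers":0},{"tx":0,"ty":0,"tz":-13,"rx":0,"ry":0,"rz":0,"fingers":0}]'
python3 snap.py side 17 298 185 60 50 12
```

```text
t: 18.3
ee_pos: [444.5, 89.3, 0.5]
orientation: [-1.563, -0.189, 0.19]
ft_force: [-1.1, 0.0, -0.1]
width: 87.6
[444.55770575  89.34238761   0.61086865] 87.87311790430331 [-0.2  0.   0.1] [ 0.036 -0.125  0.014] [ 0.172  0.524  2.102 -0.     0.515 -1.64 ]
```

View pics/side17.png

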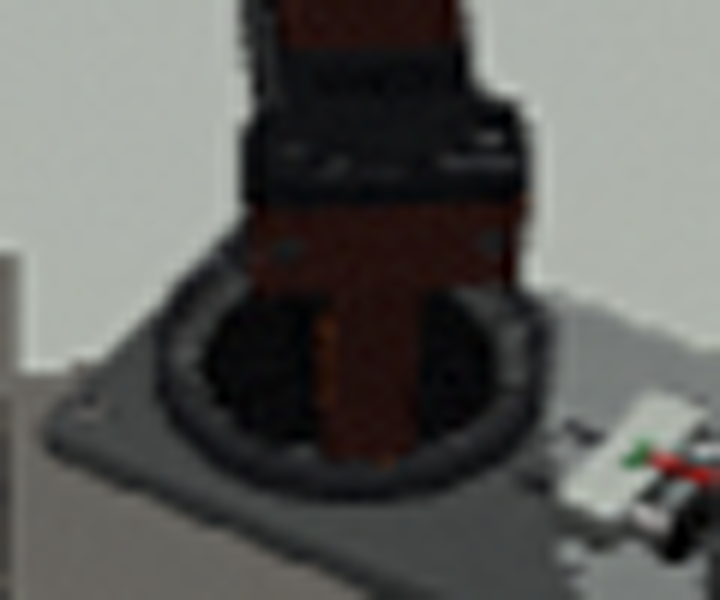

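```bash
python3 -m creep '[{"tx":0,"ty":0,"tz":0,"rx":0,"ry":0,"rz":0,"fingers":60},{"tx":0,"ty":0,"tz":0,"rx":0,"ry":0,"rz":0,"fingers":85},{"tx":0,"ty":0,"tz":0,"rx":0,"ry":0,"rz":0,"fingers":98},{"tx":0,"ty":0,"tz":0,"rx":0,"ry":0,"rz":0,"fingers":98},{"tx":0,"ty":0,"tz":0,"rx":0,"ry":0,"rz":0,"fingers":98}]'
python3 -c "
from h import *
o=ctrl.get_obs();print(o['ee_pos'],o['width'],o['ft_force'],o['moment'])"
```

```text
t: 18.98
ee_pos: [444.7, 89.4, 0.8]
orientation: [-1.562, -0.189, 0.189]
ft_force: [-0.6, 0.6, 3.4]
width: 54.5
[444.67808598  89.41290387   0.80644861] 54.49393321692273 [-0.55392219  0.56458498  3.44114184] [ 0.14849054  0.01294622 -0.08970174]
```

```bash
python3 -m creep '[{"tx":0,"ty":0,"tz":0,"rx":0,"ry":0,"rz":0,"fingers":108},{"tx":0,"ty":0,"tz":0,"rx":0,"ry":0,"rz":0,"fingers":108},{"tx":0,"ty":0,"tz":0,"rx":0,"ry":0,"rz":0,"fingers":140},{"tx":0,"ty":0,"tz":0,"rx":0,"ry":0,"rz":0,"fingers":180},{"tx":0,"ty":0,"tz":0,"rx":0,"ry":0,"rz":0,"fingers":180}]'
python3 snap.py side 18 298 185 90 50 8
```

```text
t: 19.6
ee_pos: [444.6, 89.7, 1.0]
orientation: [-1.562, -0.189, 0.189]
ft_force: [-2.1, 3.8, 8.8]
width: 44.9
[444.61221061  89.69837115   0.95143633] 45.369358989656675 [-2.1  3.7  7.7] [ 0.783  0.289 -0.09 ] [ 1.730e-01  5.240e-01  2.102e+00  1.000e-03  5.160e-01 -1.640e+00]
```

View pics/side18.png

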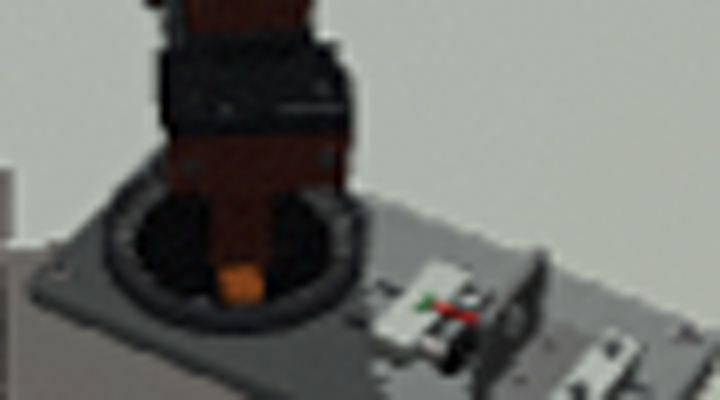

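```bash
python3 -m creep '[{"tx":0,"ty":0.4,"tz":0.3,"rx":0,"ry":0,"rz":-0.1,"fingers":180},{"tx":0,"ty":0.4,"tz":0.3,"rx":0,"ry":0,"rz":-0.2,"fingers":180},{"tx":0,"ty":0.4,"tz":0.3,"rx":0,"ry":0,"rz":-0.3,"fingers":180},{"tx":0,"ty":0.4,"tz":0.3,"rx":0,"ry":0,"rz":-0.3,"fingers":180}]'
python3 snap.py side 19 298 185 90 50 8
```

```text
t: 20.15
ee_pos: [444.6, 89.9, 1.0]
orientation: [-1.57, 0.046, -0.046]
ft_force: [-1.8, 2.7, 5.8]
width: 45.5
[444.60211661  89.90197867   1.01576071] 45.328000313648296 [-1.6  2.6  5.3] [ 0.581  0.141 -0.047] [ 0.173  0.524  2.102  0.     0.516 -1.341]
```

View pics/side19.png

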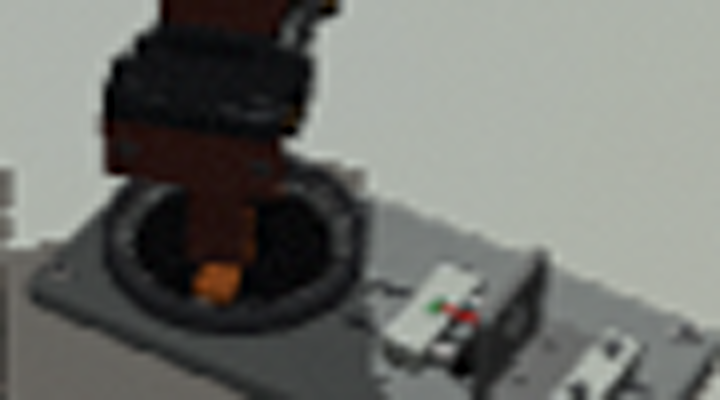

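```bash
python3 -m creep '[{"tx":0,"ty":0,"tz":0,"rx":0,"ry":0,"rz":-0.08,"fingers":180},{"tx":0,"ty":0,"tz":0,"rx":0,"ry":0,"rz":-0.16,"fingers":180},{"tx":0,"ty":0,"tz":0,"rx":0,"ry":0,"rz":-0.2,"fingers":180},{"tx":0,"ty":0,"tz":0,"rx":0,"ry":0,"rz":-0.2,"fingers":180}]'
python3 snap.py side 20 298 185 90 50 8
python3 -m creep '[{"tx":0,"ty":0,"tz":0,"rx":0,"ry":0,"rz":-0.05,"fingers":180},{"tx":0,"ty":0,"tz":0,"rx":0,"ry":0,"rz":-0.1,"fingers":180},{"tx":0,"ty":0,"tz":0,"rx":0,"ry":0,"rz":-0.1,"fingers":180}]'
python3 snap.py side 21 298 185 90 50 8
```

```text
t: 20.7
ee_pos: [444.6, 90.0, 1.0]
orientation: [-1.561, 0.202, -0.202]
ft_force: [-2.0, 5.0, 3.4]
width: 44.9
[444.64194732  89.98112315   1.00428141] 45.14459718076467 [-1.2  5.2  4.9] [ 0.989  0.187 -0.044] [ 1.730e-01  5.240e-01  2.102e+00  1.000e-03  5.160e-01 -1.141e+00]
t: 21.12
ee_pos: [444.7, 90.0, 1.0]
orientation: [-1.552, 0.28, -0.281]
ft_force: [-1.7, 5.4, 4.6]
width: 45.4
[444.66189603  90.01599885   1.00812155] 45.34063450164496 [-1.5  5.5  5.2] [ 1.021  0.218 -0.009] [ 1.730e-01  5.240e-01  2.102e+00  1.000e-03  5.160e-01 -1.041e+00]
```

View pics/side21.png

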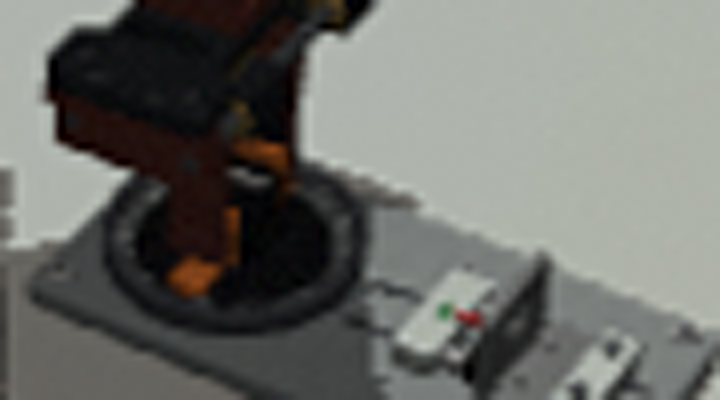

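```bash
C(){ python3 -c "
from h import *
o=ctrl.get_obs();print(o['ft_force'].round(1),o['moment'].round(3),o['width'].round(1))"; }
python3 -m creep '[{"tx":0,"ty":0.4,"tz":0,"rx":0,"ry":0,"rz":-0.04,"fingers":180},{"tx":0,"ty":0.4,"tz":0,"rx":0,"ry":0,"rz":-0.05,"fingers":180},{"tx":0,"ty":0.4,"tz":0,"rx":0,"ry":0,"rz":-0.05,"fingers":180}]' | head -1; C
python3 -m creep '[{"tx":0,"ty":0,"tz":0,"rx":0,"ry":0,"rz":-0.04,"fingers":180},{"tx":0,"ty":0,"tz":0,"rx":0,"ry":0,"rz":-0.05,"fingers":180},{"tx":0,"ty":0,"tz":0,"rx":0,"ry":0,"rz":-0.05,"fingers":180}]'| head -1; C
python3 snap.py side 22 298 185 90 50 8
```

```text
t: 21.55
t: 21.92
[444.69388095  90.1361568    1.00709995] 44.92331983657438 [-2.1  2.4  5.7] [0.43  0.104 0.148] [ 0.174  0.524  2.102 -0.     0.516 -0.94 ]Traceback (most recent call last):
  File "<string>", line 3, in <module>
    o=ctrl.get_obs();print(o['ft_force'].round(1),o['moment'].round(3),o['width'].round(1))
                                                                       ^^^^^^^^^^^^^^^^
AttributeError: 'float' object has no attribute 'round'
Traceback (most recent call last):
AttributeError: 'float' object has no attribute 'round'
```

View pics/side22.png

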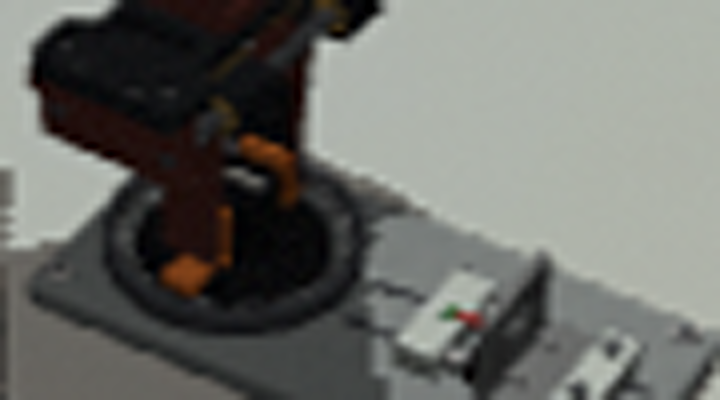

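```bash
cat > C.py <<'E'
from h import *
o=ctrl.get_obs();print(o['ft_force'].round(1),o['moment'].round(3),o['width'],o['qpos'][[0,5]].round(3))
E
python3 -m creep '[{"tx":0,"ty":0,"tz":0,"rx":0,"ry":0,"rz":-0.03,"fingers":180},{"tx":0,"ty":0,"tz":0,"rx":0,"ry":0,"rz":-0.04,"fingers":180},{"tx":0,"ty":0,"tz":0,"rx":0,"ry":0,"rz":-0.04,"fingers":180}]' | head -1; python3 C.py
python3 -m creep '[{"tx":0,"ty":0,"tz":0,"rx":0,"ry":0,"rz":-0.03,"fingers":180},{"tx":0,"ty":0,"tz":0,"rx":0,"ry":0,"rz":-0.04,"fingers":180},{"tx":0,"ty":0,"tz":0,"rx":0,"ry":0,"rz":-0.04,"fingers":180}]'| head -1; python3 C.py
python3 snap.py side 23 340 205 45 35 16
```

```text
t: 22.35
[-2.   3.2  5.1] [0.444 0.177 0.287] 45.61976213570474 [ 0.174 -0.9  ]
t: 22.72
[-0.7  2.2  5. ] [0.547 0.114 0.287] 45.36219061923011 [ 0.174 -0.858]
[444.70499214  90.1537932    0.9926446 ] 44.97136711521578 [-1.3  2.5  4.9] [0.461 0.128 0.269] [ 0.174  0.524  2.102 -0.     0.516 -0.858]
```

View pics/side23.png

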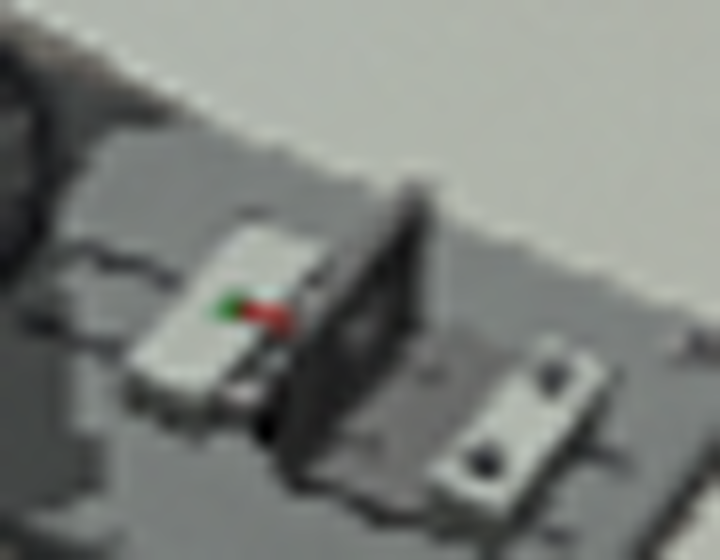

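```bash
python3 -m creep '[{"tx":0,"ty":0,"tz":0,"rx":0,"ry":0,"rz":-0.02,"fingers":180},{"tx":0,"ty":0,"tz":0,"rx":0,"ry":0,"rz":-0.04,"fingers":180},{"tx":0,"ty":0,"tz":0,"rx":0,"ry":0,"rz":-0.04,"fingers":180}]' | head -1; for i in 1 ; do python3 C.py; done
python3 snap.py side 24 340 205 45 35 16; python3 C.py; python3 snap.py side 24 340 205 45 35 16;python3 C.py
```

```text
t: 23.15
[-1.4  3.1  4.8] [0.555 0.142 0.287] 45.292924523615305 [ 0.174 -0.819]
[444.73591412  90.18316337   1.01066303] 45.19943440525003 [-1.4  2.8  5.3] [0.501 0.106 0.296] [ 0.174  0.524  2.102 -0.     0.516 -0.819]
[-1.4  2.8  5.3] [0.501 0.106 0.296] 45.19943440525003 [ 0.174 -0.819]
[444.69041885  90.16689972   0.98779913] 45.126061991257224 [-1.1  3.1  5.3] [0.566 0.118 0.315] [ 0.174  0.524  2.102 -0.     0.516 -0.819]
[-1.1  3.1  5.3] [0.566 0.118 0.315] 45.126061991257224 [ 0.174 -0.819]
```

View pics/side24.png

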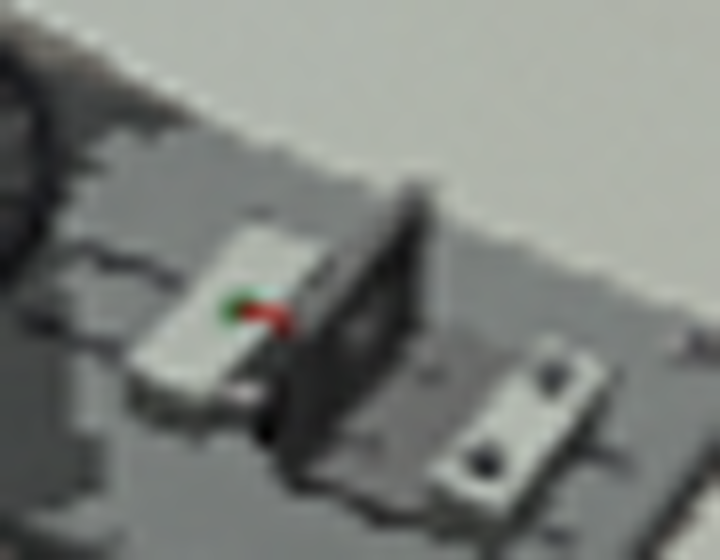

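```bash
python3 - <<'E'
from h import *
import pickle
a=np.radians(-22.3); yc=np.array([np.cos(a),np.sin(a)]); O=np.array([518.8,54.6])
for n in ['0','15','18','19','20','21','22','23','24']:
    im=pickle.load(open(f'side{n}.pkl','rb')); p=im['pixels'][205:240,335:375].astype(float)
    B,G,R=p[...,0],p[...,1],p[...,2]
    out=[]
    for w in(np.clip(R-np.maximum(G,B)-15,0,None),np.clip(G-np.maximum(R,B)-8,0,None)):
        y,x=np.mgrid[205:240,335:375]; s=w.sum(); u,v=(x*w).sum()/s,(y*w).sum()/s
        out+= [round(s), round((onz(im,u,v,28)[:2]-O)@yc,2)]
    print(n,out, round(out[1]-out[3],2))
E
```

```text
0 [514, np.float64(17.43), 109, np.float64(3.35)] 14.08
15 [476, np.float64(16.87), 109, np.float64(3.37)] 13.5
18 [522, np.float64(9.5), 111, np.float64(4.12)] 5.38
19 [329, np.float64(18.82), 102, np.float64(7.62)] 11.2
20 [225, np.float64(21.35), 118, np.float64(10.93)] 10.42
21 [242, np.float64(22.09), 95, np.float64(12.17)] 9.92
22 [226, np.float64(20.53), 68, np.float64(13.95)] 6.58
23 [238, np.float64(13.52), 95, np.float64(14.27)] -0.75
24 [282, np.float64(2.28), 99, np.float64(15.66)] -13.38
```

```bash
python3 - <<'E'
from h import *
import pickle
a=np.radians(-22.3); yc=np.array([np.cos(a),np.sin(a)]); O=np.array([518.8,54.6])
for n in ['0','15','18','19','20','21','22','23','24']:
    im=pickle.load(open(f'side{n}.pkl','rb')); p=im['pixels'][217:231,347:362].astype(float)
    B,G,R=p[...,0],p[...,1],p[...,2]
    out=[]
    for w in(np.clip(R-np.maximum(G,B)-30,0,None),np.clip(G-np.maximum(R,B)-8,0,None)):
        y,x=np.mgrid[217:231,347:362]; s=w.sum(); u,v=(x*w).sum()/s,(y*w).sum()/s
        out+= [round(s), round((onz(im,u,v,28)[:2]-O)@yc,2)]
    # red tail: leftmost extent weighted
    print(n,out, round(out[1]-out[3],2))
E
```

```text
0 [364, np.float64(17.42), 109, np.float64(3.35)] 14.07
15 [327, np.float64(16.63), 109, np.float64(3.37)] 13.26
18 [327, np.float64(16.65), 110, np.float64(3.41)] 13.24
19 [220, np.float64(18.89), 102, np.float64(7.62)] 11.27
20 [144, np.float64(21.04), 118, np.float64(10.93)] 10.11
21 [161, np.float64(21.73), 95, np.float64(12.17)] 9.56
22 [140, np.float64(21.64), 68, np.float64(13.95)] 7.69
23 [144, np.float64(21.56), 95, np.float64(14.27)] 7.29
24 [150, np.float64(21.72), 99, np.float64(15.66)] 6.06
```

```bash
python3 -m creep '[{"tx":0,"ty":0,"tz":0,"rx":0,"ry":0,"rz":0.02,"fingers":180},{"tx":0,"ty":0,"tz":0,"rx":0,"ry":0,"rz":0.02,"fingers":180}]' | head -1; python3 C.py
python3 -m creep '[{"tx":0,"ty":0,"tz":0,"rx":0,"ry":0,"rz":0,"fingers":115},{"tx":0,"ty":0,"tz":0,"rx":0,"ry":0,"rz":0,"fingers":105},{"tx":0,"ty":0,"tz":0,"rx":0,"ry":0,"rz":0,"fingers":98},{"tx":0,"ty":0,"tz":0,"rx":0,"ry":0,"rz":0,"fingers":92},{"tx":0,"ty":0,"tz":0,"rx":0,"ry":0,"rz":0,"fingers":80},{"tx":0,"ty":0,"tz":0,"rx":0,"ry":0,"rz":0,"fingers":60},{"tx":0,"ty":0,"tz":0,"rx":0,"ry":0,"rz":0,"fingers":20},{"tx":0,"ty":0,"tz":0,"rx":0,"ry":0,"rz":0,"fingers":0},{"tx":0,"ty":0,"tz":0,"rx":0,"ry":0,"rz":0,"fingers":0}]'; python3 C.py
python3 -m creep '[{"tx":0,"ty":0,"tz":15,"rx":0,"ry":0,"rz":0,"fingers":0},{"tx":0,"ty":0,"tz":50,"rx":0,"ry":0,"rz":0,"fingers":0},{"tx":0,"ty":0,"tz":100,"rx":0,"ry":0,"rz":0,"fingers":0},{"tx":-20,"ty":0,"tz":150,"rx":0,"ry":0,"rz":0,"fingers":0},{"tx":-60,"ty":0,"tz":190,"rx":0,"ry":0,"rz":0,"fingers":0},{"tx":-75,"ty":30,"tz":200,"rx":0,"ry":0,"rz":0,"fingers":0},{"tx":-85,"ty":80,"tz":200,"rx":0,"ry":0,"rz":0,"fingers":0},{"tx":-85,"ty":130,"tz":200,"rx":0,"ry":0,"rz":0,"fingers":0},{"tx":-85,"ty":130,"tz":200,"rx":0,"ry":0,"rz":0,"fingers":0}]'
python3 snap.py side 25 298 185 90 70 8; python3 snap.py top 25 275 138 90 102 5
```

```text
t: 23.5
[-0.6  2.7  4.5] [0.518 0.09  0.274] 45.1496925656641 [ 0.174 -0.839]
t: 24.62
ee_pos: [444.7, 90.1, 1.0]
orientation: [-1.526, 0.438, -0.438]
ft_force: [-0.4, -0.4, 0.0]
width: 87.7
[-0.4 -0.4  0. ] [-0.001 -0.146  0.005] 87.71267215181388 [ 0.174 -0.838]
t: 25.75
ee_pos: [359.6, 222.8, 202.2]
orientation: [-1.525, 0.433, -0.436]
ft_force: [-0.2, -1.3, 0.1]
width: 88.0
[359.25316181 221.16944951 201.7237081 ] 88.1892916949581 [-0.2  0.6  0.9] [ 0.018 -0.076  0.011] [ 0.524  0.105  2.048 -0.     0.987 -0.491]
[359.16854842 220.14721732 201.42714281] 87.78601404525895 [-0.1  0.3  0.3] [ 0.029 -0.162  0.012] [ 0.522  0.105  2.049 -0.     0.987 -0.492]
```

View pics/side25.png

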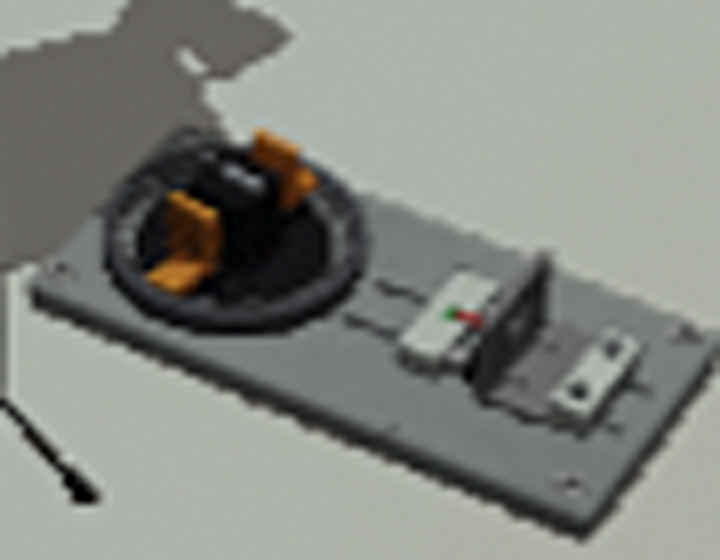

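View pics/top25.png

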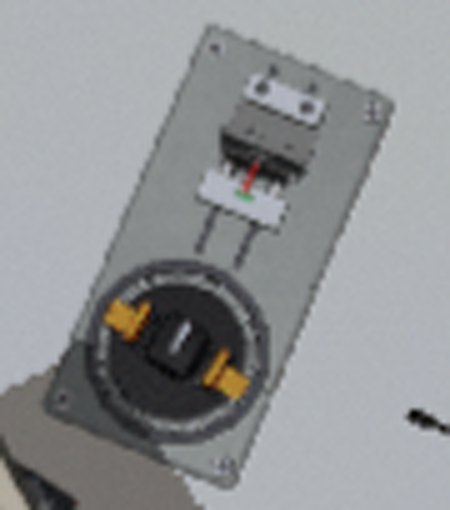

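```bash
python3 - <<'E'
from h import *
import pickle
a=np.radians(-22.3); yc=np.array([np.cos(a),np.sin(a)]); xc=np.array([yc[1],-yc[0]]); O=np.array([517.4,60.0])
for n in ['0','25']:
    im=pickle.load(open(f'top{n}.pkl','rb')); p=im['pixels'][160:195,305:345].astype(float)
    B,G,R=p[...,0],p[...,1],p[...,2]; y,x=np.mgrid[160:195,305:345]
    for nm,w in(('red',np.clip(R-np.maximum(G,B)-25,0,None)),('grn',np.clip(G-np.maximum(R,B)-8,0,None)),('white',(p.min(2)>195)*(y>165)*((y<190))*1.0*(x>310)*(x<335))):
        s=w.sum(); u,v=(x*w).sum()/s,(y*w).sum()/s
        q=onz(im,u,v,28)[:2]-O; print(n,nm,s,(q@xc).round(2),(q@yc).round(2))
    h=cv2.cvtColor(im['pixels'],cv2.COLOR_BGR2HSV); m=cv2.inRange(h,(8,140,120),(22,255,255))
    k,l,st,ce=cv2.connectedComponentsWithStats(m)
    P=[onz(im,*ce[i],45)[:2] for i in range(1,k) if st[i][4]>15 and 285<ce[i][0]<340 and 180<ce[i][1]<230]
    d=P[0]-P[1]; print('tab angle',np.degrees(np.arctan2(d[1],d[0]))%180, len(P), np.mean(P,0))
# side green final
for n in('21','24','25'):
    im=pickle.load(open(f'side{n}.pkl','rb')); p=im['pixels'][217:231,347:362].astype(float)
    B,G,R=p[...,0],p[...,1],p[...,2];y,x=np.mgrid[217:231,347:362]
    for w in(np.clip(R-np.maximum(G,B)-30,0,None),np.clip(G-np.maximum(R,B)-8,0,None)):
        s=w.sum();print(n,s,((onz(im,(x*w).sum()/s,(y*w).sum()/s,28)[:2]-np.array([518.8,54.6]))@yc).round(2))
E
```

```text
0 red 478.0 -1.65 20.35
0 grn 123.0 -1.68 5.66
0 white 0.0 nan nan
tab angle 103.87662163086648 2 [444.19273968  91.1270442 ]
25 red 414.0 -1.54 28.7
25 grn 86.0 -0.53 16.9
25 white 0.0 nan nan
tab angle 59.61140489319179 2 [443.87544324  92.13761493]
21 161.0 21.73
21 95.0 12.17
24 150.0 21.72
24 99.0 15.66
25 141.0 21.57
25 96.0 14.32<stdin>:8: RuntimeWarning: invalid value encountered in scalar divide
```

```bash
python3 -m creep '[{"tx":0,"ty":0,"tz":0,"rx":0,"ry":0,"rz":0,"fingers":0},{"tx":0,"ty":0,"tz":0,"rx":0,"ry":0,"rz":0,"fingers":0},{"tx":0,"ty":0,"tz":0,"rx":0,"ry":0,"rz":0,"fingers":0}]'; python3 -c "
from workcell import ctrl
print(ctrl.close_job())"
```

```text
t: 26.22
ee_pos: [359.8, 219.5, 201.0]
orientation: [-1.526, 0.439, -0.439]
ft_force: [0.2, -0.3, -0.8]
width: 87.8
the job is handed in; nothing more can be done
None
```

The bracket is clamped and the knob locked, and I handed the job in at about 26 s. No verdict was reported.

I stood the grey bracket between the jaws and let go. I then pinched both tabs to their stops, turned the knob clockwise about 46° and let the tabs spring out.

**Last checks**
- **Knob:** the top view shows it turned 44.3°, which matches the 45° notch. Both tabs look out.
- **Bracket:** it looks upright, square and centred in both views.
- **Clamping force:** the pad looks pressed in about 3 to 3.4 mm, roughly 23–27 N. Turn angle and felt moment point to about 18–24 N, so it probably sits a little under 27 N. I turned back about 1° before letting go so the teeth would drop into the 45° notch, because the next one would have given about 32 N.
- **Robot and bystanders:** the arm was clear of everything, with no force at the wrist. I never went near the jar or gear, but did not re-measure where they stand.

**Readings that disagreed**
- **Fingertip height:** the fingertips sit about 30–37 mm higher than the reported tool position plus the stated 8 mm. I went down slowly over the bench, watching force and camera, and set grasp heights from the pictures.
- **Cameras:** the two views disagreed by about 5 mm along y, so I averaged them and set the bracket using the side view.

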